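# Square up the block heater, load the culture tubes and start it

## Robot

A 7-joint arm with a two-finger parallel gripper is mounted at the origin on the work surface. World frame = base frame: x ahead of the robot, y to its left, z up, the work surface at z = 0. Lengths are in m, angles in rad, forces in N, time in s.
With the tool pointing down it reaches from about 0.4 to 0.925 m from the base axis. Payload 4.1 kg.
Tool frame: the origin (TCP) lies midway between the tips of the shut fingers; the grasp point (between the pads) lies 19 mm behind it; x points along the fingers, y is the direction in which the jaws open and shut, and the axes are right-handed (so a half turn about x gives the same grasp; the last joint's range is limited). The gripper opens to 85 mm and grips with 20 to 120 N. Pads are 22 mm wide; open, the fingers measure 114 mm over their backs; the gripper's body (76 mm by 85 mm) begins 54 mm behind the grasp point. The pads swing forward as they close: fully open they stand 13 mm farther back than shut.
Start: joints at [-1.234, 0.398, 0.045, 1.537, -0.019, 1.207, -0.051], TCP at [0.274, 0.589, 0.231] pointing down, gripper open.
Joint ranges: [-2.82, 2.82], [-0.49, 2.23], [-1.37, 1.46], [0, 2.46], [-1.36, 4.5], [0.23, 2], [-2.94, 2.94]. Speed limits (rad/s): [2.57, 2.57, 3.14, 3.14, 3.14, 3.14, 3.14].

## Interface

Orientations are given as a unit quaternion [w, x, y, z].
In Python, from station import bot gives the robot as it stands.
- The arm moves only by the tool servo_tool, never from a script. Its arguments are lists of equal length, an entry for each row: "xyz": the shift along the tool's x, y, z in m, a list of three; "angular": the turn, a rotation vector about the tool's x, y, z in degrees, a list of three. A call has 1 to 20 rows; each row shifts and turns the commanded pose from where the row before left it, along the tool's axes as they then stand; what a row does not reach is not made up. A row lasts 1/12 s, in which the tool goes at most 41.7 mm and 7.16 degrees, less where a joint would pass 70% of its speed; a pose out of reach is approached as far as the arm can. A call is refused whole if a number of a shift passes 0.0417 or a number of a turn 7.16, either way. A call with a gripper value outside its range is refused whole. "jaw" is the opening, from -1 (shut) to 1 (fully open), so that 0 is half open, set as the call begins (left out, the last holds). The fingers move at their own pace and stop on an object; the grip force is fixed at half the most. Time passes only in rows, so rows that do not move let the fingers close. It gives the time, the measured TCP pose, the force and the opening at its end, in the units of the state.
- bot.state(): the state, without advancing time (a new reading comes with each control period).
- bot.camera(name): name is "scene" or "side" or "wrist"; returns a dict with "pixels" (384x512x3 uint8, red, green, blue), "z_map" (384x512 float32, m along the optical axis (not along the pixel's ray), 0 where there is no reading), "K" (3x3 intrinsics, pixels), "world_to_cam" (4x4, takes a point from world to camera coordinates). Camera axes: x right, y down, z forward; pixel columns grow to the right and rows downward; lengths in m; the calibration is good to about 2 mm. A picture is of the moment at which its call begins.
- bot.sign_off(): hands the job in, once; it reports no verdict.
Trained networks look in the newest picture that a camera, given by its name, has taken for a name from the list of things; names that differ only in an ending like _2 or _b are one class to them, and where a whole thing is asked for, a point or a joint stands for the part that bears it (a point fixed in the world has none). Each returns a list of dicts, best first, with "confidence" (0 to 1); they miss things now and then, are a little off and sometimes report something else, mostly with a low value. They report only what shows in the picture. A call takes as long as a camera call. They do not tell look-alikes from the thing itself.
- bot.trace(name, camera): "region" (384x512 bool, what is visible of it) and "rect" ([left, top, width, height] as shares, 0 to 1, of the picture: columns of its width, rows of its height, round what is visible of it).
- bot.mark_of(name, camera): "xy" ([column, row] as shares, 0 to 1, of the picture: columns of its width, rows of its height: a listed point, or the origin of a listed thing).
The state is a dict: "t": time; "joint_positions": joint angles; "dq": joint speeds; "tau": joint torques, N m; "tcp_pos": TCP position; "tool_rot": TCP orientation; "contact_force": force on the tool from outside, world axes, zero at the start; "torque": the same for the moment, N m; "grip_width": finger opening in m.
Only numpy, scipy, OpenCV 4.12 (cv2) and the standard library are available. Lean on these libraries where they do the work, as an engineer would, in place of code of your own. Each camera call takes 0.05 s, during which the arm holds its last target. There are 200 camera calls.

## Task

Swing the aluminium tube block round on the heater's top plate until it lies square and snug against all three locating pins, and move every capped tube from the wooden rack into the block, one to a well and right down. With the block home and every tube in it, press the heater's start button down and let it go; leave the block home against its pins, and do not disturb the other glassware on the bench.

Things in the scene. Friction and masses are not known exactly. Their poses are not given: they have to be found in the camera images.
- heater: Bench block heater, fixed: white housing 272 x 236 mm. Origin on the bench under the centre of its steel top plate (200 mm along x, 226 mm along y, upper face 76 mm above the bench). x points away from its control deck, y to its left. The deck (x from -175 to -105 mm, 48 mm high) is on the robot's side. Three dark locating pins stand on the plate behind and to the left of the block's home.
- nest (a point): Point on the top plate, 76 mm above the bench, where the centre of the block's underside lies when the block is home, touching all three pins (heater frame x = +18, y = -4 mm). Its axes are the heater's. In this frame the home block's far face is at x = +60 mm, its near face at -60, its left face at y = +70 and its right face at -70.
- pin_rear_left (a point): Centre of the top of a fixed steel pin 10 mm thick that stands 14 mm above the heater's top plate. It touches the home block's far face, 20 mm left of its middle.
- pin_rear_right (a point): Centre of the top of a fixed steel pin 10 mm thick that stands 14 mm above the heater's top plate. It touches the home block's far face, 50 mm right of its middle.
- pin_side (a point): Centre of the top of a fixed steel pin 10 mm thick that stands 14 mm above the heater's top plate. It touches the home block's left face, 18 mm from its far left corner.
- block: Loose aluminium tube block, 120 mm along its x, 140 along its y, 30 high, about 0.7 kg (cored from below), flat on the top plate; too wide to grasp, it slides at up to about 12 N. Origin at the centre of its underside, axes parallel to the heater's when home. It starts turned clockwise (from above) by 14 to 26 degrees, its far left corner near the side and rear left pins, its right end swung towards the robot.
- well0 (a point): Centre of the mouth of well 0 in the block's upper face (block frame x = -28, y = -45 mm, 30 mm above its underside). Round, 17.8 mm wide, 24 mm deep.
- well1 (a point): Centre of the mouth of well 1 in the block's upper face (block frame x = -28, y = 0 mm, 30 mm above its underside). Round, 17.8 mm wide, 24 mm deep.
- well2 (a point): Centre of the mouth of well 2 in the block's upper face (block frame x = -28, y = 45 mm, 30 mm above its underside). Round, 17.8 mm wide, 24 mm deep.
- well3 (a point): Centre of the mouth of well 3 in the block's upper face (block frame x = +28, y = -45 mm, 30 mm above its underside). Round, 17.8 mm wide, 24 mm deep.
- well4 (a point): Centre of the mouth of well 4 in the block's upper face (block frame x = +28, y = 0 mm, 30 mm above its underside). Round, 17.8 mm wide, 24 mm deep.
- well5 (a point): Centre of the mouth of well 5 in the block's upper face (block frame x = +28, y = 45 mm, 30 mm above its underside). Round, 17.8 mm wide, 24 mm deep.
- tube0_mid (a point): Centre of capped glass culture tube 0 (may be absent): 76 mm long, 16 mm thick, round bottom, white cap 18 mm thick over its top 18 mm, 20 g. z points to the cap. It starts upright in the wooden rack, its upper 38 mm clear of the rack; seated in a well its centre is 44 mm above the block's underside. In rack and well it has 2 to 3 mm of play and may lean a few degrees.
- tube1_mid (a point): Centre of capped glass culture tube 1 (may be absent): 76 mm long, 16 mm thick, round bottom, white cap 18 mm thick over its top 18 mm, 20 g. z points to the cap. It starts upright in the wooden rack, its upper 38 mm clear of the rack; seated in a well its centre is 44 mm above the block's underside. In rack and well it has 2 to 3 mm of play and may lean a few degrees.
- tube2_mid (a point): Centre of capped glass culture tube 2 (may be absent): 76 mm long, 16 mm thick, round bottom, white cap 18 mm thick over its top 18 mm, 20 g. z points to the cap. It starts upright in the wooden rack, its upper 38 mm clear of the rack; seated in a well its centre is 44 mm above the block's underside. In rack and well it has 2 to 3 mm of play and may lean a few degrees.
- tube3_mid (a point): Centre of capped glass culture tube 3 (may be absent): 76 mm long, 16 mm thick, round bottom, white cap 18 mm thick over its top 18 mm, 20 g. z points to the cap. It starts upright in the wooden rack, its upper 38 mm clear of the rack; seated in a well its centre is 44 mm above the block's underside. In rack and well it has 2 to 3 mm of play and may lean a few degrees.
- tube4_mid (a point): Centre of capped glass culture tube 4 (may be absent): 76 mm long, 16 mm thick, round bottom, white cap 18 mm thick over its top 18 mm, 20 g. z points to the cap. It starts upright in the wooden rack, its upper 38 mm clear of the rack; seated in a well its centre is 44 mm above the block's underside. In rack and well it has 2 to 3 mm of play and may lean a few degrees.
- tube5_mid (a point): Centre of capped glass culture tube 5 (may be absent): 76 mm long, 16 mm thick, round bottom, white cap 18 mm thick over its top 18 mm, 20 g. z points to the cap. It starts upright in the wooden rack, its upper 38 mm clear of the rack; seated in a well its centre is 44 mm above the block's underside. In rack and well it has 2 to 3 mm of play and may lean a few degrees.
- rack: Wooden tube rack, fixed: 62 mm along x, 282 mm along y, with one row of six holes 42 mm apart along its y axis; top board 52 mm above the bench, end cheeks 66 mm high. Origin under its centre.
- start (a joint): Travel of the heater's start button: 0 out, 0.006 m fully pressed down (5 N); it springs back when let go.
- start_top (a point): Centre of the upper face of the white start button, 24 mm wide, on the right of the heater's control deck (heater frame x = -140, y = -72 mm), 70 mm above the bench when out. It is pressed straight down.
- beaker: Glass beaker, 64 mm wide, 82 mm high, a bystander between the heater and the rack. Origin under its centre.
- flask: Stoppered conical flask, 76 mm wide, 106 mm high, a bystander at the back. Origin under its centre.
- burner: Amber spirit burner with a metal cap, 64 mm wide, 82 mm high, a bystander at the front. Origin under its centre.
Not all that is in view belongs to the job. Of the things shaped like the block, the aluminium one is meant.

How it is judged:
By the outcome, as a careful person would: the job done as asked, in the order asked, and still so for the second after the job is handed in, with the robot touching nothing.
Of tube0, tube1, tube2, tube3, tube4, tube5 only 4 to 6 are there at a start; the rules pass over those that are not, and their reading is None.
At some moment in a run one of block may be knocked a few centimetres aside while the robot is not near it.
It also fails if it takes over 210 s, if anything falls off the work surface, if the arm or the gripper's body presses on something with over 40 N, if the wrist force passes 120 N, or if a joint passes its speed limit or range.

## Working session

There is one attempt and no reset: what is moved stays moved. The work goes in short steps, Python scripts to look and compute and a tool call to move; the robot and the scene stay as the last step left them, time stands still between calls to the robot, and variables do not carry over. Pictures are saved under pics/ and viewed, about 12 in all and at most 16, crops included, and the job is handed in when it is done.

Besides the shell and the picture viewer there is one more tool, called after "Request:" by a JSON object that holds its "api" and its "payload". servo_tool: Moves the arm, as the interface text tells. Its arguments: {"type":"object","properties":{"xyz":{"type":"array","items":{"type":"array","items":{"type":"number"}}},"angular":{"type":"array","items":{"type":"array","items":{"type":"number"}}},"jaw":{"type":"number"}},"required":["xyz","angular"]}

```bash
ls; mkdir -p pics
cat > h.py <<'E'
import numpy as np, cv2
from station import bot
from scipy.spatial.transform import Rotation as R
def px2w(c,u,v,z=None,plane=None):
    K=c["K"];T=np.linalg.inv(c["world_to_cam"])
    d=np.array([(u-K[0,2])/K[0,0],(v-K[1,2])/K[1,1],1.])
    if plane is not None:
        dw=T[:3,:3]@d;o=T[:3,3]; return o+dw*(plane-o[2])/dw[2]
    return (T@np.r_[d*z,1])[:3]
def proj(c,p):
    q=c["world_to_cam"]@np.r_[p,1]; q=c["K"]@q[:3]; return q[:2]/q[2]
def cloud(c):
    v,u=np.mgrid[:384,:512];z=c["z_map"];K=c["K"]
    P=np.stack([(u-K[0,2])/K[0,0]*z,(v-K[1,2])/K[1,1]*z,z],-1);T=np.linalg.inv(c["world_to_cam"])
    W=P@T[:3,:3].T+T[:3,3]; W[z==0]=np.nan; return W
def save(c,n,crop=None,s=1):
    im=c["pixels"][:,:,::-1]
    if crop: im=im[crop[1]:crop[3],crop[0]:crop[2]]
    cv2.imwrite(f"pics/{n}.png",cv2.resize(im,None,fx=s,fy=s,interpolation=cv2.INTER_CUBIC))
def pt(c,name,cam,plane=None,n=2):
    out=[]
    for m in bot.mark_of(name,cam)[:n]:
        u,v=m["xy"][0]*512,m["xy"][1]*384
        w=px2w(c,u,v,plane=plane) if plane is not None else px2w(c,u,v,c["z_map"][int(min(v,383)),int(min(u,511))])
        out.append((round(m["confidence"],2),[round(u),round(v)],np.round(w,4).tolist()))
    return out
def st():
    s=bot.state(); print("t",round(s["t"],2),"tcp",np.round(s["tcp_pos"],4),"rot",np.round(R.from_quat(np.roll(s["tool_rot"],-1)).as_matrix(),3).tolist(),"F",np.round(s["contact_force"],1),"w",round(s["grip_width"],4),"q",np.round(s["joint_positions"],2))
E
python3 - <<'E'
from h import *
st()
for cam in ["scene","side"]:
    c=bot.camera(cam); save(c,cam+"0",s=1.5)
    print(cam,"campos",np.round(np.linalg.inv(c["world_to_cam"])[:3,3],3))
    H={"heater":0,"nest":.076,"pin_rear_left":.09,"pin_rear_right":.09,"pin_side":.09,"block":.076,"start_top":.07,"rack":0,"beaker":0,"flask":0,"burner":0}
    for i in range(6): H[f"well{i}"]=.106
    for i in range(1): H[f"tube{i}_mid"]=.052
    for k,h in H.items(): print(k,pt(c,k,cam,h,7 if 'tube' in k or 'pin' in k else 2))
E
```

```text
pics
t 0.0 tcp [0.2741 0.5887 0.2302] rot [[-0.001, 0.422, 0.907], [-0.002, 0.907, -0.422], [-1.0, -0.002, 0.0]] F [-0.1  0.2 -0.3] w 0.0851 q [-1.23  0.4   0.05  1.54 -0.02  1.21 -0.05]
scene campos [1.4   0.306 0.936]
heater [(0.86, [162, 214], [0.588, -0.2325, 0.0])]
nest [(0.89, [158, 196], [0.5982, -0.2294, 0.076])]
pin_rear_left [(0.84, [144, 209], [0.6647, -0.2314, 0.09])]
pin_rear_right [(0.64, [121, 200], [0.6561, -0.2981, 0.09])]
pin_side [(0.68, [167, 209], [0.647, -0.1771, 0.09]), (0.42, [330, 261], [0.6782, 0.2324, 0.09]), (0.3, [143, 208], [0.6629, -0.2341, 0.09])]
block [(0.87, [161, 189], [0.5711, -0.2348, 0.076]), (0.77, [191, 127], [0.2948, -0.2745, 0.076])]
start_top [(0.43, [166, 154], [0.4289, -0.2933, 0.07])]
rack [(0.4, [168, 175], [0.4392, -0.2885, 0.0])]
beaker [(0.83, [237, 250], [0.6418, -0.0014, 0.0]), (0.15, [161, 189], [0.4994, -0.2807, -0.0])]
flask [(0.94, [197, 284], [0.769, -0.0502, -0.0]), (0.46, [271, 201], [0.4476, 0.0252, 0.0])]
burner []
well0 [(0.98, [137, 179], [0.5869, -0.2892, 0.106]), (0.98, [174, 117], [0.3, -0.3252, 0.106])]
well1 [(0.98,
[... 1134 characters left out ...]
ask []
burner [(0.68, [229, 222], [0.4422, 0.0208, 0.0])]
well0 [(0.95, [317, 223], [0.5735, -0.1762, 0.106]), (0.9, [342, 240], [0.5916, -0.2471, 0.106])]
well1 [(0.95, [317, 223], [0.5735, -0.1762, 0.106]), (0.9, [342, 240], [0.5916, -0.2471, 0.106])]
well2 [(0.95, [317, 223], [0.5735, -0.1762, 0.106]), (0.9, [342, 240], [0.5916, -0.2471, 0.106])]
well3 [(0.95, [317, 223], [0.5735, -0.1762, 0.106]), (0.9, [342, 240], [0.5916, -0.2471, 0.106])]
well4 [(0.95, [317, 223], [0.5735, -0.1762, 0.106]), (0.9, [342, 240], [0.5916, -0.2471, 0.106])]
well5 [(0.95, [317, 223], [0.5735, -0.1762, 0.106]), (0.9, [342, 240], [0.5916, -0.2471, 0.106])]
tube0_mid [(0.58, [256, 166], [0.596, 0.1157, 0.052])]
```

View pics/scene0.png

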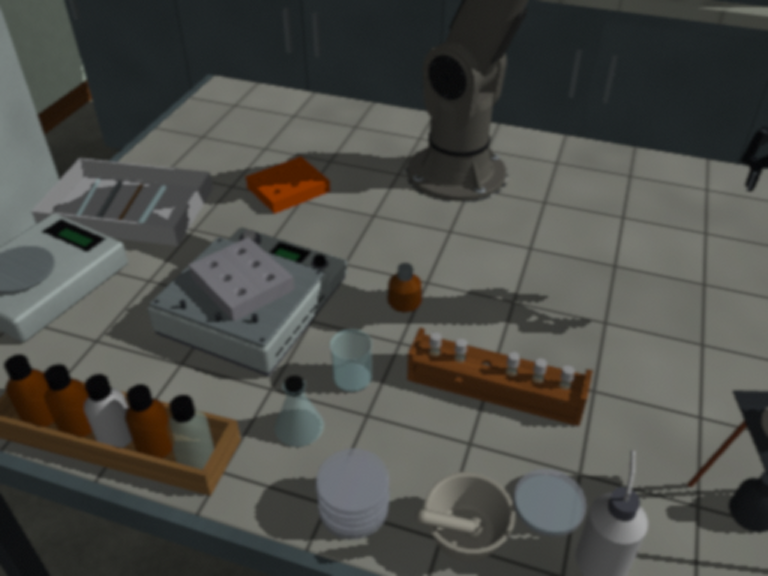

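View pics/side0.png

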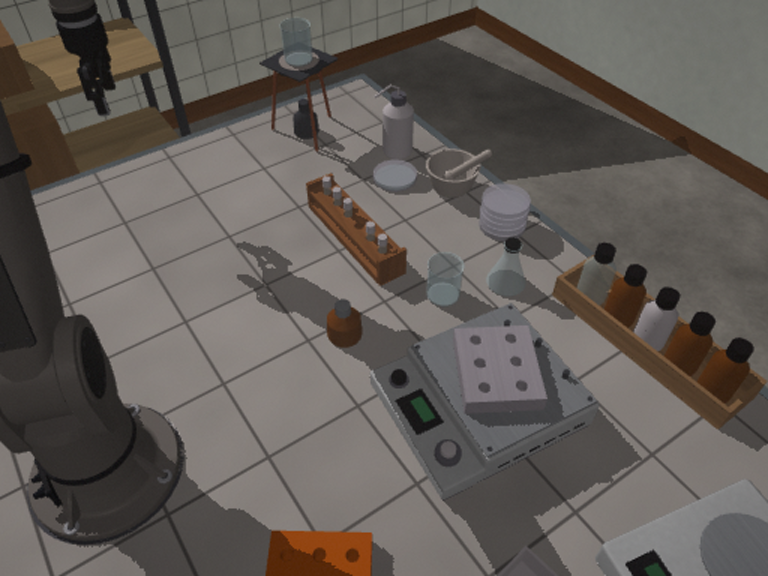

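Run:
```python
from h import *
import itertools
P={}
for cam in ["scene","side"]:
    c=bot.camera(cam); W=cloud(c)
    H={"pin_rear_left":.09,"pin_rear_right":.09,"pin_side":.09,"start_top":.07}
    # wells all
    print(cam,"wells",[(x[0],x[2][:2]) for x in pt(c,"well0",cam,.106,20)])
    print("tubes",pt(c,"tube0_mid",cam,.052,20))
    # caps from depth: points z 0.08-0.1 near the rack
    m=(W[...,2]>.083)&(W[...,2]<.1)&(W[...,1]>.05)&(W[...,1]<.4)&(W[...,0]>.5)&(W[...,0]<.7)
    n,l,s,ct=cv2.connectedComponentsWithStats(m.astype(np.uint8))
    for i in range(1,n):
        if s[i,4]>15:
            p=W[l==i]; print("cap",s[i,4],np.round(np.nanmedian(p,0),3), np.round(p.min(0),3),np.round(p.max(0),3))
    # heater plate & block top
    b=(abs(W[...,2]-.106)<.004)&(W[...,1]<-.1)&(W[...,0]>.45)
    r=cv2.minAreaRect(W[b][:,:2].astype(np.float32)*1000); print("block top",b.sum(),r)
    b=(abs(W[...,2]-.076)<.004)&(W[...,1]<-.1)&(W[...,0]>.4)
    r=cv2.minAreaRect(W[b][:,:2].astype(np.float32)*1000); print("plate",b.sum(),r)
    b=(abs(W[...,2]-.066)<.004)&(W[...,1]>0.02)&(W[...,0]>.5)
    print("rack cheeks",np.round([W[b].min(0),W[b].max(0)],3))
```

```text
scene wells [(0.98, [0.3038, -0.3201]), (0.95, [0.6055, -0.2088]), (0.91, [0.5874, -0.2907]), (0.91, [0.5908, -0.2505]), (0.82, [0.5771, -0.1828]), (0.81, [0.2847, -0.2571]), (0.77, [0.2849, -0.2961]), (0.72, [0.5485, -0.2164]), (0.7, [0.2583, -0.2676]), (0.68, [0.3161, -0.2802]), (0.65, [0.6826, -0.1726]), (0.58, [0.2699, -0.2307])]
tubes [(0.61, [287, 232], [0.5917, 0.1119, 0.052])]
cap 32 [0.595 0.117 0.085] [0.586 0.108 0.083] [0.604 0.125 0.088]
cap 34 [0.596 0.159 0.085] [0.587 0.151 0.084] [0.605 0.168 0.089]
cap 39 [0.597 0.243 0.086] [0.588 0.236 0.083] [0.605 0.251 0.089]
cap 39 [0.597 0.284 0.085] [0.586 0.276 0.083] [0.606 0.293 0.089]
cap 40 [0.598 0.328 0.086] [0.589 0.319 0.083] [0.607 0.335 0.088]
block top 1649 ((730.7772827148438, -238.8131561279297), (262.2646789550781, 445.2088317871094), 70.00560760498047)
plate 2627 ((689.9669189453125, -382.4361572265625), (436.8172607421875, 552.105712890625), 2.3783345222473145)
rack cheeks [[0.561 0.021 0.062]
 [0.921 0.612 0.07 ]]
side wells [(0.96, [0.2258, -0.3576]), (0.95, [0.5957, -0.2523]), (0.9, [0.5514, -0.2229]), (0.88, [0.1569, -0.3121]), (0.81, [0.2005, -0.3318]), (0.67, [0.5198, -0.2561]), (0.62, [0.6166, -0.2175]), (0.59, [0.5695, -0.2952]), (0.55, [0.5785, -0.1776])]
tubes [(0.39, [255, 166], [0.5938, 0.1167, 0.052])]
cap 18 [0.592 0.322 0.085] [0.585 0.315 0.083] [0.602 0.334 0.091]
cap 16 [0.594 0.281 0.085] [0.585 0.277 0.083] [0.601 0.292 0.088]
cap 21 [0.592 0.24  0.086] [0.585 0.231 0.084] [0.601 0.248 0.089]
cap 19 [0.59  0.157 0.085] [0.584 0.148 0.083] [0.602 0.166 0.089]
cap 21 [0.592 0.116 0.085] [0.586 0.106 0.083] [0.599 0.123 0.087]
block top 2489 ((726.8519287109375, -247.1034698486328), (255.3033447265625, 436.990478515625), 67.5555191040039)
plate 3931 ((658.53173828125, -390.5533447265625), (525.3289184570312, 460.9925231933594), 85.953857421875)
rack cheeks [[0.561 0.021 0.062]
 [0.921 0.66  0.07 ]]
```

The scene shows the aluminium block on the heater (~(235,270)), a decoy orange block near the robot at (288,183), and a rack with 5 tubes, hole 3 empty at (487,367). The side view agrees, with the pins at the plate's far edge. Next I fit the heater and block poses.

```bash
cat >> h.py <<'E'
def fit(A,B):
    A,B=np.array(A,float),np.array(B,float);a,b=A.mean(0),B.mean(0)
    X=A-a;Y=B-b;th=np.arctan2((X[:,0]*Y[:,1]-X[:,1]*Y[:,0]).sum(),(X*Y).sum())
    Rm=np.array([[np.cos(th),-np.sin(th)],[np.sin(th),np.cos(th)]]);t=b-Rm@a
    return np.degrees(th),t,np.round((B-(A@Rm.T+t))*1000,1)
WL=np.array([[-.028,-.045],[-.028,0],[-.028,.045],[.028,-.045],[.028,0],[.028,.045]])
def fitwells(D,guess):
    # D detections xy; guess (th deg,x,y): ICP
    th,t=guess[0],np.array(guess[1:])
    D=np.array(D)
    for _ in range(10):
        r=np.radians(th);Rm=np.array([[np.cos(r),-np.sin(r)],[np.sin(r),np.cos(r)]])
        M=WL@Rm.T+t;d=np.linalg.norm(D[:,None]-M[None],axis=2);j=d.argmin(1);k=d.min(1)<.018
        th,t,res=fit(WL[j[k]],D[k])
    return th,t,j[k],res
E
python3 - <<'E'
from h import *
A=[[.065,.02],[.065,-.05],[.042,.075],[-.158,-.068]]
print(fit(A+A,[[.6647,-.2314],[.6561,-.2981],[.647,-.1771],[.4289,-.2933],[.6653,-.2334],[.657,-.2951],[.6377,-.1777],[.4287,-.2952]]))
s=[[.6055,-.2088],[.5874,-.2907],[.5908,-.2505],[.5771,-.1828],[.5485,-.2164]]
d=[[.5957,-.2523],[.5514,-.2229],[.5198,-.2561],[.6166,-.2175],[.5695,-.2952],[.5785,-.1776]]
for D in (s,d,s+d): print(fitwells(D,(-35,.57,-.237)))
E
```

```text
(np.float64(-6.067786611508775), array([ 0.59530241, -0.24407475]), array([[ 2.6, -0.3],
       [ 1.4,  2.6],
       [ 2. , -3.2],
       [-2.1,  1.7],
       [ 3.2, -2.3],
       [ 2.3,  5.6],
       [-7.3, -3.8],
       [-2.3, -0.2]]))
(np.float64(-35.87569990126213), array([ 0.56728935, -0.23285653]), array([5, 4, 2, 1]), array([[-10.8,   4. ],
       [  0.8,  -1.2],
       [  6.1,  -2.8],
       [  3.9,   0. ]]))
(np.float64(-36.00698042193119), array([ 0.57191667, -0.23693333]), array([4, 1, 0, 5, 3, 2]), array([[ 1.1,  1.1],
       [ 2.1, -2.4],
       [-3. ,  0.8],
       [-4.4, -0.5],
       [ 1.4, -5.4],
       [ 2.8,  6.5]]))
(np.float64(-34.969813755961816), array([ 0.5701817 , -0.23538509]), array([5, 4, 2, 1, 4, 1, 0, 5, 3, 2]), array([[-13.4,   5.8],
       [ -2.3,   0.9],
       [  4.1,  -0.3],
       [  1.3,   2.9],
       [  2.6,  -0.9],
       [  4.2,  -3.6],
       [ -1.6,   0.1],
       [ -2.3,  -2.9],
       [  2.2,  -6.9],
       [  5.5,   4.9]]))
```

Request:
{"api": "servo_tool", "payload": {"xyz": [[-0.004,-0.032,0.026],[-0.004,-0.032,0.026],[-0.004,-0.032,0.026],[-0.004,-0.032,0.026],[-0.004,-0.032,0.026],[-0.004,-0.032,0.026],[-0.004,-0.032,0.026],[-0.004,-0.032,0.026],[-0.004,-0.032,0.026],[-0.004,-0.032,0.026],[-0.004,-0.032,0.026],[-0.004,-0.032,0.026],[-0.004,-0.032,0.026],[-0.004,-0.032,0.026],[-0.004,-0.032,0.026],[-0.004,-0.032,0.026],[-0.004,-0.032,0.026],[-0.004,-0.032,0.026],[-0.004,-0.032,0.026],[-0.004,-0.032,0.026]], "angular": [[0,0,0],[0,0,0],[0,0,0],[0,0,0],[0,0,0],[0,0,0],[0,0,0],[0,0,0],[0,0,0],[0,0,0],[0,0,0],[0,0,0],[0,0,0],[0,0,0],[0,0,0],[0,0,0],[0,0,0],[0,0,0],[0,0,0],[0,0,0]], "jaw": -1}}

```text
t: 3.87
tcp_pos: [0.4758, -0.2122, 0.312]
tool_rot: [0.691, 0.153, 0.69, -0.152]
contact_force: [0.5, 0.5, -0.5]
grip_width: -0.0001
```

Request:
{"api": "servo_tool", "payload": {"xyz": [[0,0,0],[0,0,0],[0,0,0],[0,0,0],[0,0,0],[0,0,0],[0,0,0],[0,0,0],[0,0,0],[0,0,0],[0,0,0],[0,0,0]], "angular": [[7.1,0,0],[7.1,0,0],[7.1,0,0],[7.1,0,0],[7.1,0,0],[7.1,0,0],[7.1,0,0],[7.1,0,0],[7.1,0,0],[7.1,0,0],[0,0,0],[0,0,0]]}}

```text
t: 4.87
tcp_pos: [0.4757, -0.2103, 0.3113]
tool_rot: [0.474, 0.525, 0.474, -0.524]
contact_force: [-0.1, 0.9, 0.1]
grip_width: 0.0001
```

Run:
```python
from h import *
st(); c=bot.camera("wrist"); save(c,"w1",s=1.5); W=cloud(c)
print("cam",np.round(np.linalg.inv(c["world_to_cam"])[:3,3],3))
print([(x[0],x[2][:2]) for x in pt(c,"well0","wrist",.106,20)])
for k,h in {"nest":.076,"pin_rear_left":.09,"pin_rear_right":.09,"pin_side":.09,"block":.076,"start_top":.07}.items(): print(k,pt(c,k,"wrist",h,4))
b=(abs(W[...,2]-.106)<.003)
n,l,s,_=cv2.connectedComponentsWithStats(b.astype(np.uint8))
i=1+s[1:,4].argmax(); print(s[i,4],cv2.minAreaRect(W[l==i][:,:2].astype(np.float32)*1000))
b=(abs(W[...,2]-.09)<.003)
n,l,s,ct=cv2.connectedComponentsWithStats(b.astype(np.uint8))
for i in range(1,n):
    if s[i,4]>6: print("z90",s[i,4],ct[i].round(),np.round(np.mean(W[l==i],0),4))
```

```text
t 4.87 tcp [ 0.4757 -0.2103  0.3113] rot [[0.0, 0.995, -0.101], [0.0, -0.101, -0.995], [-1.0, 0.0, -0.0]] F [-0.1  0.9  0.1] w 0.0001 q [-0.55  0.18  1.02  1.75 -0.16  1.3   0.4 ]
cam [ 0.483 -0.138  0.454]
[(0.96, [0.2542, -0.2768]), (0.96, [0.1943, -0.2942]), (0.91, [0.5942, -0.2491]), (0.81, [0.5726, -0.2849]), (0.8, [0.5477, -0.2192]), (0.8, [0.6168, -0.2094]), (0.8, [0.2236, -0.2524]), (0.78, [0.5733, -0.1808]), (0.66, [0.2545, -0.3336]), (0.59, [0.2884, -0.3013]), (0.57, [0.5218, -0.2603]), (0.57, [0.2265, -0.3081]), (0.54, [0.6528, -0.2265])]
nest [(0.59, [396, 168], [0.668, -0.2339, 0.076])]
pin_rear_left [(0.59, [398, 167], [0.6635, -0.2295, 0.09])]
pin_rear_right [(0.87, [390, 214], [0.6551, -0.2965, 0.09])]
pin_side [(0.58, [386, 126], [0.6466, -0.1744, 0.09])]
block [(0.79, [329, 177], [0.5748, -0.2374, 0.076]), (0.68, [102, 235], [0.2336, -0.2933, 0.076])]
start_top [(0.65, [232, 223], [0.4289, -0.2964, 0.07]), (0.29, [316, 171], [0.5578, -0.2283, 0.07])]
8959 ((570.74169921875, -233.56118774414062), (140.46458435058594, 120.92556762695312), 58.958274841308594)
z90 79 [486.   9.] [ 0.7572 -0.0524  0.0898]
z90 26 [306. 124.] [ 0.5443 -0.1606  0.0901]
z90 49 [385. 124.] [ 0.6452 -0.1713  0.0902]
z90 17 [332. 139.] [ 0.5768 -0.1829  0.0897]
z90 10 [295. 146.] [ 0.5278 -0.188   0.0906]
z90 27 [368. 158.] [ 0.6239 -0.2127  0.0901]
z90 11 [288. 159.] [ 0.5182 -0.2041  0.0899]
z90 48 [397. 166.] [ 0.6621 -0.2285  0.0897]
z90 19 [314. 172.] [ 0.5513 -0.2244  0.0905]
z90 10 [278. 178.] [ 0.5029 -0.2294  0.0896]
z90 22 [350. 188.] [ 0.5997 -0.2529  0.0899]
z90 13 [272. 191.] [ 0.493  -0.2461  0.0901]
z90 17 [296. 201.] [ 0.5252 -0.2642  0.0899]
z90 21 [334. 217.] [ 0.5762 -0.2924  0.0896]
z90 45 [389. 215.] [ 0.6547 -0.2978  0.0898]
```

Request:
{"api": "servo_tool", "payload": {"xyz": [[0.0,-0.009,0.019],[0.0,-0.009,0.019],[0.03,0,0],[0.03,0,0],[0.03,0,0],[0.03,0,0],[0.03,0,0],[0.03,0,0],[0.03,0,0],[0.013,0,0],[0,0,0],[0,0,0]], "angular": [[0,0,0],[0,0,0],[0,0,0],[0,0,0],[0,0,0],[0,0,0],[0,0,0],[0,0,0],[0,0,0],[0,0,0],[0,0,0],[0,0,0]]}}

```text
t: 6.27
tcp_pos: [0.454, -0.2467, 0.0887]
tool_rot: [-0.473, -0.525, -0.473, 0.526]
contact_force: [0.3, 0.7, -0.2]
grip_width: -0.0001
```

Request:
{"api": "servo_tool", "payload": {"xyz": [[0,0.005,0],[0,0.005,0],[0,0.005,0],[0,0.005,0],[0,0.004,0.003],[0,0.004,0.003],[0,0.004,0.003],[0,0.004,0.003],[0,0.004,0.003],[0,0.004,0.003],[0,0.004,0.003],[0,0.004,0.003],[0,0.004,0.003],[0,0,0],[0,0,0]], "angular": [[0,0,0],[0,0,0],[0,0,0],[0,0,0],[0,0,0],[0,0,0],[0,0,0],[0,0,0],[0,0,0],[0,0,0],[0,0,0],[0,0,0],[0,0,0],[0,0,0],[0,0,0]]}}

```text
t: 7.52
tcp_pos: [0.508, -0.2794, 0.0883]
tool_rot: [0.474, 0.526, 0.472, -0.525]
contact_force: [-0.7, 0.7, -0.3]
grip_width: -0.0001
```

```bash
cat >> h.py <<'E'
N0=np.array([.5954,-.2414]); YH=np.radians(-6.1); RH=np.array([[np.cos(YH),-np.sin(YH)],[np.sin(YH),np.cos(YH)]])
def nest(p): return np.round((np.array(p)[:2]-N0)@RH*1000,1)
def blk(cam,show=None,crop=None,zt=.003):
    c=bot.camera(cam); W=cloud(c)
    if show: save(c,show,crop,1.5 if crop is None else 2.5)
    b=(abs(W[...,2]-.106)<zt)&(abs(W[...,0]-.58)<.13)&(abs(W[...,1]+.24)<.13)
    n,l,s,_=cv2.connectedComponentsWithStats(b.astype(np.uint8)); i=1+s[1:,4].argmax()
    r=cv2.minAreaRect(W[l==i][:,:2].astype(np.float32)*1000)
    print(cam,s[i,4],"centre nest",nest(np.array(r[0])/1000),"size",np.round(r[1],1),"ang rel",round(r[2]+6.1,1))
    return c,W
E
python3 - <<'E'
from h import *
st(); print(nest(bot.state()["tcp_pos"])); blk("wrist"); blk("side"); blk("scene")
E
```

```text
t 7.52 tcp [ 0.508  -0.2794  0.0883] rot [[0.002, 0.995, -0.104], [-0.001, -0.104, -0.995], [-1.0, 0.002, 0.001]] F [-0.7  0.7 -0.3] w -0.0001 q [-0.18  0.56  0.81  1.87 -0.5   0.93  0.76]
[-82.8 -47.1]
wrist 55839 centre nest [-8.6  1.1] size [137.1 128.1] ang rel 86.1
side 766 centre nest [ 12.7 -47.2] size [157.3  80.5] ang rel 33.2
scene 1324 centre nest [-3.9  2.7] size [143.4 125.1] ang rel 86.1
```

Request:
{"api": "servo_tool", "payload": {"xyz": [[0,0.004,0],[0,0.004,0],[0,0.003,0],[0,0,0],[0,-0.01,0],[0,0,-0.03],[0,0.005,0],[0,0.004,0],[0,0.003,0],[0,0,0],[0,0,0]], "angular": [[0,0,0],[0,0,0],[0,0,0],[0,0,0],[0,0,0],[0,0,0],[0,0,0],[0,0,0],[0,0,0],[0,0,0],[0,0,0]]}}

```text
t: 8.58
tcp_pos: [0.5209, -0.249, 0.0875]
tool_rot: [-0.471, -0.525, -0.475, 0.525]
contact_force: [-3.8, 3.5, 1.4]
grip_width: 0.0001
```

Run:
```python
from h import *
st(); print(nest(bot.state()["tcp_pos"])); blk("scene"); blk("wrist")
```

```text
t 8.58 tcp [ 0.5209 -0.249   0.0875] rot [[-0.004, 0.995, -0.104], [0.004, -0.104, -0.995], [-1.0, -0.005, -0.004]] F [-3.8  3.5  1.4] w 0.0001 q [-0.23  0.56  0.81  1.87 -0.5   0.93  0.71]
[-73.3 -15.5]
scene 1345 centre nest [-7.9 -0.8] size [143.3 144.2] ang rel 89.9
wrist 45019 centre nest [-2.2 -0.4] size [140.3 127.3] ang rel 89.8
```

Request:
{"api": "servo_tool", "payload": {"xyz": [[0,0.003,0],[0,0.002,0],[0,0,0],[0,-0.01,0],[-0.035,0,0],[-0.035,0,0],[0,0.028,0.022],[0,0.028,0.022],[0,0.028,0.022],[0,0.028,0.024],[0.035,0,0],[0.035,0,0],[0,0,-0.006],[0,0,-0.006],[0,0,-0.005],[0,0,-0.003],[0,0,-0.003],[0,0,0],[0,0,0]], "angular": [[0,0,0],[0,0,0],[0,0,0],[0,0,0],[0,0,0],[0,0,0],[0,0,0],[0,0,0],[0,0,0],[0,0,0],[0,0,0],[0,0,0],[0,0,0],[0,0,0],[0,0,0],[0,0,0],[0,0,0],[0,0,0],[0,0,0]]}}

```text
t: 10.27
tcp_pos: [0.6229, -0.3281, 0.0897]
tool_rot: [0.474, 0.526, 0.473, -0.525]
contact_force: [-0.2, -0.2, -0.4]
grip_width: -0.0
```

Run:
```python
from h import *
st(); print(nest(bot.state()["tcp_pos"])); blk("scene"); blk("wrist","w2")
```

```text
t 10.27 tcp [ 0.6229 -0.3281  0.0897] rot [[0.002, 0.995, -0.103], [-0.0, -0.103, -0.995], [-1.0, 0.002, 0.0]] F [-0.2 -0.2 -0.4] w -0.0 q [-0.06  0.75  0.76  1.54 -0.56  1.08  0.74]
[ 36.6 -83.3]
scene 1350 centre nest [ 2.7 -2. ] size [145.7 124.7] ang rel 89.6
wrist 59504 centre nest [ -0.1 -22. ] size [107.6 121.5] ang rel 90.0
```

Request:
{"api": "servo_tool", "payload": {"xyz": [[0,0,-0.003],[0,0,-0.002],[0,0,-0.002],[0,0,0],[0,0,0]], "angular": [[0,0,0],[0,0,0],[0,0,0],[0,0,0],[0,0,0]]}}

```text
t: 10.78
tcp_pos: [0.6214, -0.3276, 0.0892]
tool_rot: [-0.475, -0.524, -0.47, 0.528]
contact_force: [-0.2, -9.9, -2.1]
grip_width: 0.0002
```

Request:
{"api": "servo_tool", "payload": {"xyz": [[0,0,-0.002],[0,0,-0.002],[0,0,0],[0,0,0]], "angular": [[0,0,0],[0,0,0],[0,0,0],[0,0,0]]}}

```text
t: 11.12
tcp_pos: [0.6209, -0.3274, 0.09]
tool_rot: [-0.476, -0.523, -0.467, 0.53]
contact_force: [-1.5, -14.0, -2.0]
grip_width: 0.0001
```

Request:
{"api": "servo_tool", "payload": {"xyz": [[0,0,-0.003],[0,0,-0.003],[0,0,-0.003],[0,0,0],[0,0,0]], "angular": [[0,0,0],[0,0,0],[0,0,0],[0,0,0],[0,0,0]]}}

```text
t: 11.53
tcp_pos: [0.62, -0.3268, 0.0921]
tool_rot: [-0.479, -0.521, -0.463, 0.534]
contact_force: [-2.2, -24.4, -0.7]
grip_width: -0.0002
```

Run:
```python
from h import *
st(); print(nest(bot.state()["tcp_pos"]));
```

```text
t 11.53 tcp [ 0.62   -0.3268  0.0921] rot [[0.002, 0.993, -0.114], [-0.029, -0.114, -0.993], [-1.0, 0.005, 0.028]] F [ -2.2 -24.4  -0.7] w -0.0002 q [-0.09  0.74  0.78  1.56 -0.55  1.05  0.71]
[ 33.5 -82.3]
```

Request:
{"api": "servo_tool", "payload": {"xyz": [[0,0,0.016],[0,0,0.016],[-0.035,0,0],[-0.035,0,0],[0,-0.033,-0.021],[0,-0.033,-0.021],[0,-0.033,-0.021],[0,-0.033,-0.02],[0.035,0,0],[0.035,0,0],[0,0.01,0],[0,0.006,0],[0,0.004,0],[0,0.004,0],[0,0.004,0],[0,0,0],[0,0,0]], "angular": [[0,0,0],[0,0,0],[0,0,0],[0,0,0],[0,0,0],[0,0,0],[0,0,0],[0,0,0],[0,0,0],[0,0,0],[0,0,0],[0,0,0],[0,0,0],[0,0,0],[0,0,0],[0,0,0],[0,0,0]]}}

```text
t: 12.95
tcp_pos: [0.5213, -0.2477, 0.0895]
tool_rot: [-0.47, -0.524, -0.476, 0.527]
contact_force: [-12.4, 2.7, 10.1]
grip_width: 0.0001
```

Run:
```python
from h import *
st(); print(nest(bot.state()["tcp_pos"]));
```

```text
t 12.95 tcp [ 0.5213 -0.2477  0.0895] rot [[-0.009, 0.994, -0.106], [0.004, -0.106, -0.994], [-1.0, -0.01, -0.003]] F [-12.4   2.7  10.1] w 0.0001 q [-0.24  0.56  0.82  1.86 -0.5   0.94  0.7 ]
[-73.  -14.1]
```

Request:
{"api": "servo_tool", "payload": {"xyz": [[0,0.004,0],[0,0.003,0],[0,0,0],[0,-0.015,0],[0,-0.015,0],[-0.035,0,0],[-0.035,0,0],[-0.035,0,0],[-0.035,-0.01,0],[-0.035,-0.01,-0.01],[-0.035,0,-0.01],[0,0,0],[0,0,0],[0,0,0]], "angular": [[0,0,0],[0,0,0],[0,0,0],[0,0,0],[0,0,0],[0,0,0],[0,0,0],[0,0,0],[0,0,0],[0,0,0],[0,0,0],[0,0,0],[0,0,0],[0,0,0]]}}

```text
t: 14.12
tcp_pos: [0.4859, -0.2231, 0.2994]
tool_rot: [0.474, 0.526, 0.473, -0.525]
contact_force: [-1.0, 0.4, -0.4]
grip_width: -0.0003
```

```bash
cat >> h.py <<'E'
def pins(W):
    b=(abs(W[...,2]-.09)<.003)
    n,l,s,ct=cv2.connectedComponentsWithStats(b.astype(np.uint8))
    for i in range(1,n):
        p=nest(np.mean(W[l==i],0))
        for k,q in dict(PS=(42,75),RL=(65,20),RR=(65,-50)).items():
            if s[i,4]>6 and np.hypot(*(p-q))<8: print(k,s[i,4],p-np.array(q))
E
python3 - <<'E'
from h import *
st(); c,W=blk("wrist","w3"); print(nest(bot.state()["tcp_pos"])); pins(W)
D=[x[2][:2] for x in pt(c,"well0","wrist",.106,20)]; D=[d for d in D if d[0]>.45]; print([nest(d).tolist() for d in D])
E
```

```text
t 14.12 tcp [ 0.4859 -0.2231  0.2994] rot [[0.002, 0.995, -0.105], [-0.0, -0.105, -0.995], [-1.0, 0.002, 0.0]] F [-1.   0.4 -0.4] w -0.0003 q [-0.51  0.24  1.03  1.74 -0.21  1.29  0.46]
wrist 9699 centre nest [1.2 0.1] size [140.3 121.2] ang rel 89.5
[-111.4    6.7]
PS 60 [0.  0.1]
[[27.6, -47.0], [-22.3, 43.7], [32.0, -0.7], [87.4, 183.3], [-24.9, -0.5], [28.8, 44.3], [-27.7, -49.2]]
```

View pics/w3.png

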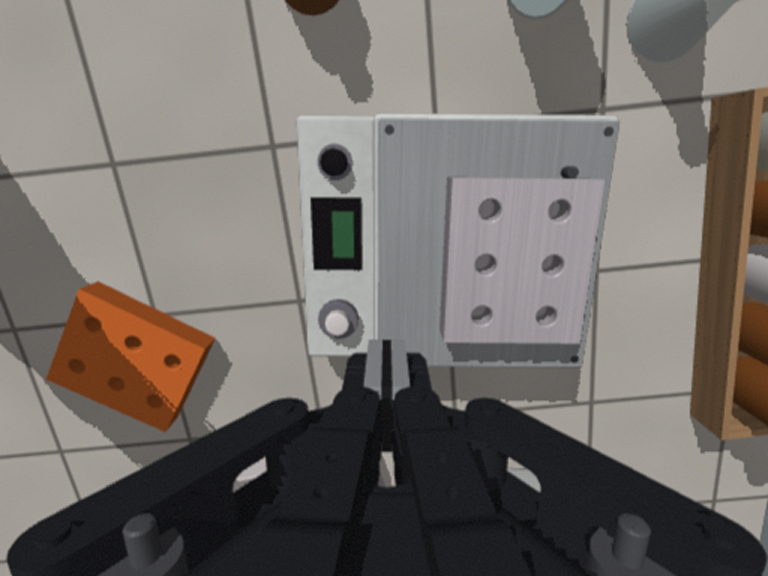

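Request:
{"api": "servo_tool", "payload": {"xyz": [[0,0.006,-0.035],[0,0.006,-0.035],[0,0.006,-0.035],[0,0.006,-0.035],[0,0.006,-0.035],[0,0.006,-0.035],[0,0.006,-0.035],[0,0.006,-0.035],[0,0.006,-0.035],[0,0.006,-0.035],[0,0.003,-0.035],[0,0,0],[0,0,0]], "angular": [[0,0,0],[0,0,0],[0,0,0],[0,0,0],[0,0,0],[0,0,0],[0,0,0],[0,0,0],[0,0,0],[0,0,0],[0,0,0],[0,0,0],[0,0,0]], "jaw": 0}}

```text
t: 15.3
tcp_pos: [0.5878, 0.1565, 0.2962]
tool_rot: [-0.474, -0.523, -0.475, 0.526]
contact_force: [0.0, -0.7, -0.7]
grip_width: 0.0428
```

Run:
```python
from h import *
st(); c=bot.camera("wrist"); save(c,"w4",s=1.5); W=cloud(c)
m=(W[...,2]>.085)&(W[...,2]<.096)&(W[...,1]>.05)&(W[...,1]<.4)&(W[...,0]>.5)&(W[...,0]<.7)
n,l,s,ct=cv2.connectedComponentsWithStats(m.astype(np.uint8))
for i in range(1,n):
    if s[i,4]>15:
        p=W[l==i].astype(np.float32); (x,y),r=cv2.minEnclosingCircle(p[:,:2]*1000)
        print("cap",s[i,4],ct[i].round(),np.round(p.mean(0),4),round(x,1),round(y,1),round(r,1))
```

```text
t 15.3 tcp [0.5878 0.1565 0.2962] rot [[-0.003, 0.995, -0.1], [-0.002, -0.1, -0.995], [-1.0, -0.003, 0.003]] F [ 0.  -0.7 -0.7] w 0.0428 q [-0.97  0.39  0.87  1.57 -0.3   1.33 -0.16]
cap 218 [249.  18.] [0.5952 0.328  0.0872] 595.4 328.2 9.0
cap 198 [253.  59.] [0.5947 0.2862 0.0872] 594.8 286.2 8.9
cap 172 [256.  96.] [0.5943 0.2444 0.0872] 594.3 244.3 8.7
cap 144 [262. 164.] [0.5934 0.1607 0.0871] 593.5 160.6 8.7
cap 133 [264. 195.] [0.5929 0.1191 0.0871] 592.8 118.7 8.8
```

View pics/w4.png

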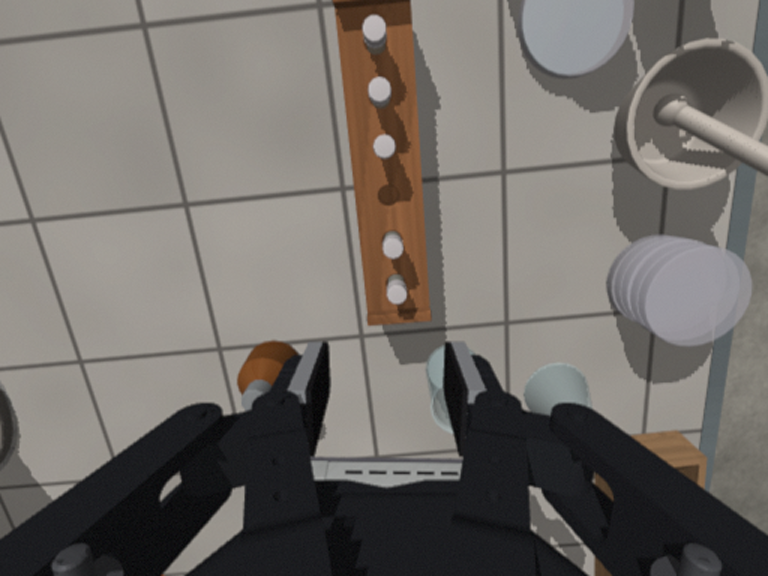

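Request:
{"api": "servo_tool", "payload": {"xyz": [[0.04,0.009,0.036],[0.04,0,0],[0.04,0,0],[0.04,0,0],[0.03,0,0],[0.02,0,0],[0.015,0,0],[0.011,0,0],[0,0,0],[0,0,0]], "angular": [[0,0,0],[0,0,0],[0,0,0],[0,0,0],[0,0,0],[0,0,0],[0,0,0],[0,0,0],[0,0,0],[0,0,0]]}}

```text
t: 16.18
tcp_pos: [0.5922, 0.1244, 0.0719]
tool_rot: [-0.473, -0.526, -0.473, 0.526]
contact_force: [1.0, -1.0, 1.6]
grip_width: 0.0426
```

Request:
{"api": "servo_tool", "payload": {"xyz": [[0,0,0],[0,0,0],[0,0,0],[0,0,0],[0,0,0],[0,0,0],[0,0,0],[0,0,0]], "angular": [[0,0,0],[0,0,0],[0,0,0],[0,0,0],[0,0,0],[0,0,0],[0,0,0],[0,0,0]], "jaw": -1}}

```text
t: 16.85
tcp_pos: [0.5931, 0.1261, 0.0731]
tool_rot: [0.474, 0.526, 0.473, -0.524]
contact_force: [-0.8, -0.7, 5.6]
grip_width: 0.0145
```

Run:
```python
from h import *
st(); print(nest(bot.state()["tcp_pos"]))
```

```text
t 16.85 tcp [0.5931 0.1261 0.0731] rot [[0.002, 0.995, -0.104], [0.001, -0.104, -0.995], [-1.0, 0.002, -0.001]] F [-0.8 -0.7  5.6] w 0.0145 q [-0.81  0.6   0.73  1.81 -0.5   0.92  0.04]
[-41.3 365.2]
```

Request:
{"api": "servo_tool", "payload": {"xyz": [[0,0,0],[0,0,0],[0,0,0],[0,0,0.007],[0.006,0,0],[0.006,0,0],[0,0,0],[0,0,0]], "angular": [[0,0,0],[0,0,0],[0,0,0],[0,0,0],[0,0,0],[0,0,0],[0,0,0],[0,0,0]], "jaw": 0}}

```text
t: 17.52
tcp_pos: [0.5908, 0.1189, 0.0589]
tool_rot: [-0.473, -0.525, -0.474, 0.526]
contact_force: [-0.5, -1.1, -0.3]
grip_width: 0.0428
```

Run:
```python
from h import *
st(); print(nest(bot.state()["tcp_pos"]))
for cam in ["side","scene"]:
    c=bot.camera(cam); u,v=proj(c,[.593,.12,.08]); u,v=int(u),int(v); save(c,"g1"+cam,(max(u-50,0),max(v-50,0),u+50,v+40),4)
a=cv2.imread("pics/g1side.png");b=cv2.imread("pics/g1scene.png");h=min(a.shape[0],b.shape[0]);cv2.imwrite("pics/g1.png",np.hstack([a[:h],b[:h]]))
```

```text
t 17.52 tcp [0.5908 0.1189 0.0589] rot [[-0.002, 0.995, -0.104], [-0.0, -0.104, -0.995], [-1.0, -0.001, 0.0]] F [-0.5 -1.1 -0.3] w 0.0428 q [-0.8   0.61  0.72  1.83 -0.51  0.9   0.06]
[-42.9 357.7]
```

View pics/g1.png

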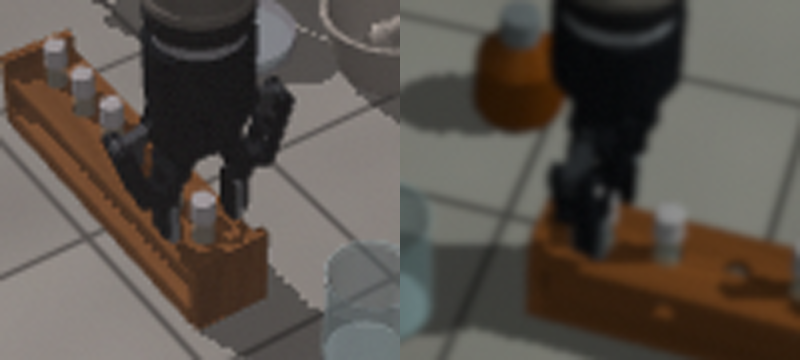

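The tube still stands upright between the open fingers (side crop ~(203,215)). Closing on it now.

Request:
{"api": "servo_tool", "payload": {"xyz": [[0,0.001,0],[0,0,0],[0,0,0],[0,0,0],[0,0,0],[0,0,0],[0,0,0],[0,0,0]], "angular": [[0,0,0],[0,0,0],[0,0,0],[0,0,0],[0,0,0],[0,0,0],[0,0,0],[0,0,0]], "jaw": -1}}

```text
t: 18.28
tcp_pos: [0.5928, 0.1188, 0.06]
tool_rot: [0.473, 0.526, 0.473, -0.525]
contact_force: [1.1, -0.1, 1.9]
grip_width: 0.0158
```

Request:
{"api": "servo_tool", "payload": {"xyz": [[-0.01,0,0],[-0.02,0,0],[-0.03,0,0],[-0.03,0,0],[-0.04,0,0],[-0.04,0,0],[0,0,0],[0,0,0]], "angular": [[0,0,0],[0,0,0],[0,0,0],[0,0,0],[0,0,0],[0,0,0],[0,0,0],[0,0,0]]}}

```text
t: 18.95
tcp_pos: [0.5936, 0.1186, 0.2328]
tool_rot: [0.474, 0.527, 0.473, -0.524]
contact_force: [-0.7, 1.6, -0.8]
grip_width: 0.0159
```

Run:
```python
from h import *
st(); print(nest(bot.state()["tcp_pos"]))
c=bot.camera("side"); u,v=proj(c,bot.state()["tcp_pos"]); u,v=int(u),int(v); save(c,"g2",(max(u-60,0),max(v-50,0),u+60,v+50),5)
```

```text
t 18.95 tcp [0.5936 0.1186 0.2328] rot [[0.005, 0.995, -0.104], [0.002, -0.104, -0.995], [-1.0, 0.004, -0.003]] F [-0.7  1.6 -0.8] w 0.0159 q [-0.9   0.43  0.86  1.67 -0.34  1.2  -0.07]
[-40.  357.8]
```

View pics/g2.png

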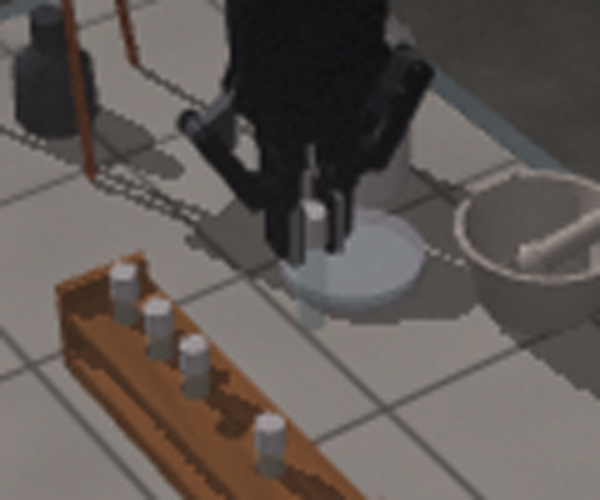

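Request:
{"api": "servo_tool", "payload": {"xyz": [[0,0.0062,0.0366],[0,0.0062,0.0366],[0,0.0062,0.0366],[0,0.0062,0.0366],[0,0.0062,0.0366],[0,0.0062,0.0366],[0,0.0062,0.0366],[0,0.0062,0.0366],[0,0.0062,0.0366],[0,0.0062,0.0366],[0,0.0062,0.0366],[0,0,0],[0,0,0]], "angular": [[0,0,0],[0,0,0],[0,0,0],[0,0,0],[0,0,0],[0,0,0],[0,0,0],[0,0,0],[0,0,0],[0,0,0],[0,0,0],[0,0,0],[0,0,0]]}}

```text
t: 20.08
tcp_pos: [0.6156, -0.2919, 0.2277]
tool_rot: [-0.471, -0.526, -0.473, 0.528]
contact_force: [0.7, 0.9, -1.0]
grip_width: 0.0159
```

Run:
```python
from h import *
st(); print(nest(bot.state()["tcp_pos"])); blk("side"); c,W=blk("wrist"); pins(W)
```

```text
t 20.08 tcp [ 0.6156 -0.2919  0.2277] rot [[-0.004, 0.994, -0.11], [0.0, -0.11, -0.994], [-1.0, -0.004, 0.0]] F [ 0.7  0.9 -1. ] w 0.0159 q [-0.16  0.59  0.83  1.47 -0.44  1.28  0.61]
[ 25.5 -48.1]
side 2114 centre nest [ 1.1 -2. ] size [142.5 122.3] ang rel 89.7
wrist 17368 centre nest [ 0.7 -0.1] size [140.5 120.5] ang rel 89.6
PS 74 [0.7 0.5]
RL 70 [ 1.3 -0.6]
RR 60 [ 0.8 -0.2]
```

Request:
{"api": "servo_tool", "payload": {"xyz": [[0,0.003,-0.003],[0.03,0,0],[0.02,0,0],[0,0,0],[0,0,0],[0,0,0]], "angular": [[0,0,0],[0,0,0],[0,0,0],[0,0,0],[0,0,0],[0,0,0]]}}

```text
t: 20.68
tcp_pos: [0.6227, -0.2852, 0.1809]
tool_rot: [0.474, 0.525, 0.473, -0.525]
contact_force: [-0.0, -0.0, -0.5]
grip_width: 0.016
```

Run:
```python
from h import *
st(); print(nest(bot.state()["tcp_pos"]))
```

```text
t 20.68 tcp [ 0.6227 -0.2852  0.1809] rot [[0.002, 0.995, -0.102], [-0.0, -0.102, -0.995], [-1.0, 0.002, 0.0]] F [-0.  -0.  -0.5] w 0.016 q [-0.15  0.63  0.81  1.52 -0.47  1.2   0.63]
[ 31.8 -40.7]
```

Request:
{"api": "servo_tool", "payload": {"xyz": [[0,-0.0034,0.0046],[0,0,0],[0,0,0],[0.012,0,0],[0.012,0,0],[0.01,0,0],[0.006,0,0],[0,0,0],[0,0,0],[0,0,0]], "angular": [[0,0,0],[0,0,0],[0,0,0],[0,0,0],[0,0,0],[0,0,0],[0,0,0],[0,0,0],[0,0,0],[0,0,0]]}}

```text
t: 21.52
tcp_pos: [0.6176, -0.2903, 0.1397]
tool_rot: [-0.473, -0.525, -0.474, 0.525]
contact_force: [0.1, 0.6, -1.0]
grip_width: 0.0163
```

Run:
```python
from h import *
st(); print(nest(bot.state()["tcp_pos"]))
```

```text
t 21.52 tcp [ 0.6176 -0.2903  0.1397] rot [[-0.001, 0.995, -0.104], [0.0, -0.104, -0.995], [-1.0, -0.001, -0.0]] F [ 0.1  0.6 -1. ] w 0.0163 q [-0.13  0.66  0.78  1.56 -0.5   1.13  0.66]
[ 27.2 -46.3]
```

Request:
{"api": "servo_tool", "payload": {"xyz": [[0.005,0.0005,-0.0005],[0.004,0,0],[0.003,0,0],[0,0,0],[0,0,0],[0,0,0]], "angular": [[0,0,0],[0,0,0],[0,0,0],[0,0,0],[0,0,0],[0,0,0]]}}

```text
t: 22.02
tcp_pos: [0.6192, -0.2909, 0.1306]
tool_rot: [0.474, 0.526, 0.472, -0.525]
contact_force: [-2.0, 1.0, 11.7]
grip_width: 0.016
```

Request:
{"api": "servo_tool", "payload": {"xyz": [[0,0,0],[0,0,0],[0,0,0],[0,0,0],[-0.02,0,0],[-0.03,0,0],[-0.03,0,0],[-0.03,0,0],[0,0,0],[0,0,0],[0,0,0]], "angular": [[0,0,0],[0,0,0],[0,0,0],[0,0,0],[0,0,0],[0,0,0],[0,0,0],[0,0,0],[0,0,0],[0,0,0],[0,0,0]], "jaw": 0}}

```text
t: 22.93
tcp_pos: [0.618, -0.2894, 0.2369]
tool_rot: [-0.473, -0.525, -0.474, 0.525]
contact_force: [0.2, -0.1, -0.5]
grip_width: 0.0426
```

```bash
cat >> h.py <<'E'
def caps(W):
    P=(W[...,:2]-N0)@RH
    m=(W[...,2]>.145)&(W[...,2]<.19)&(abs(P[...,0])<.06)&(abs(P[...,1])<.07)
    n,l,s,ct=cv2.connectedComponentsWithStats(m.astype(np.uint8))
    for i in range(1,n):
        if s[i,4]>8:
            z=W[l==i][:,2]; t=np.percentile(z,95); q=W[l==i][z>t-.004]; print("cap",s[i,4],nest(q.mean(0)),"top",round(float(t),4))
E
python3 - <<'E'
from h import *
st(); print(nest(bot.state()["tcp_pos"]))
for cam in ["side","scene","wrist"]: c,W=blk(cam); caps(W); pins(W)
E
```

```text
t 22.93 tcp [ 0.618  -0.2894  0.2369] rot [[-0.001, 0.995, -0.104], [0.001, -0.104, -0.995], [-1.0, -0.001, -0.001]] F [ 0.2 -0.1 -0.5] w 0.0426 q [-0.16  0.58  0.84  1.46 -0.44  1.3   0.61]
[ 27.6 -45.3]
side 2079 centre nest [ 0.9 -2.2] size [142.1 122.4] ang rel 89.2
cap 68 [ 30.3 -50.1] top 0.1584
scene 1283 centre nest [ 1.7 -0.9] size [142.9 122.6] ang rel 89.4
cap 52 [ 32.2 -47.3] top 0.1578
wrist 16098 centre nest [0.5 0. ] size [140.5 120.5] ang rel 89.5
cap 402 [ 30.8 -46.8] top 0.1591
PS 71 [0.7 0.2]
RL 66 [ 1.2 -0.7]
RR 57 [0.7 0. ]
```

Request:
{"api": "servo_tool", "payload": {"xyz": [[0,-0.0059,-0.0371],[0,-0.0059,-0.0371],[0,-0.0059,-0.0371],[0,-0.0059,-0.0371],[0,-0.0059,-0.0371],[0,-0.0059,-0.0371],[0,-0.0059,-0.0371],[0,-0.0059,-0.0371],[0,-0.0059,-0.0371],[0,-0.0059,-0.0371],[0,-0.0059,-0.0371],[0,-0.0059,-0.0371],[0,0,0],[0,0,0],[0,0,0],[0.035,0,0],[0.035,0,0],[0.03,0,0],[0,0,0],[0,0,0]], "angular": [[0,0,0],[0,0,0],[0,0,0],[0,0,0],[0,0,0],[0,0,0],[0,0,0],[0,0,0],[0,0,0],[0,0,0],[0,0,0],[0,0,0],[0,0,0],[0,0,0],[0,0,0],[0,0,0],[0,0,0],[0,0,0],[0,0,0],[0,0,0]]}}

```text
t: 24.75
tcp_pos: [0.5934, 0.1581, 0.1369]
tool_rot: [-0.472, -0.525, -0.473, 0.527]
contact_force: [1.6, -0.0, 0.6]
grip_width: 0.0426
```

Run:
```python
from h import *
st(); print(nest(bot.state()["tcp_pos"]))
```

```text
t 24.75 tcp [0.5934 0.1581 0.1369] rot [[-0.003, 0.994, -0.107], [-0.002, -0.107, -0.994], [-1.0, -0.003, 0.002]] F [ 1.6 -0.   0.6] w 0.0426 q [-0.9   0.54  0.79  1.74 -0.44  1.05 -0.07]
[-44.5 397. ]
```

Request:
{"api": "servo_tool", "payload": {"xyz": [[0.03,0,-0.002],[0.025,0,0],[0.015,0,0],[0.007,0,0],[0,0,0],[0,0,0],[0,0,0]], "angular": [[0,0,0],[0,0,0],[0,0,0],[0,0,0],[0,0,0],[0,0,0],[0,0,0]]}}

```text
t: 25.33
tcp_pos: [0.5962, 0.1622, 0.063]
tool_rot: [0.474, 0.527, 0.473, -0.524]
contact_force: [0.1, -1.0, 0.2]
grip_width: 0.043
```

Request:
{"api": "servo_tool", "payload": {"xyz": [[0,0,0],[0,0,0],[0,0,0],[0,0,0],[0,0,0],[0,0,0],[0,0,0]], "angular": [[0,0,0],[0,0,0],[0,0,0],[0,0,0],[0,0,0],[0,0,0],[0,0,0]], "jaw": -1}}

```text
t: 25.92
tcp_pos: [0.5954, 0.1625, 0.0619]
tool_rot: [0.474, 0.526, 0.473, -0.525]
contact_force: [-0.6, -1.0, 6.3]
grip_width: 0.016
```

Request:
{"api": "servo_tool", "payload": {"xyz": [[-0.01,0,0],[-0.02,0,0],[-0.03,0,0],[-0.03,0,0],[-0.04,0,0],[-0.04,0,0],[0,0,0],[0,0,0],[0,0,0]], "angular": [[0,0,0],[0,0,0],[0,0,0],[0,0,0],[0,0,0],[0,0,0],[0,0,0],[0,0,0],[0,0,0]]}}

```text
t: 26.67
tcp_pos: [0.5938, 0.1624, 0.2305]
tool_rot: [-0.473, -0.525, -0.474, 0.525]
contact_force: [-0.7, -0.3, -0.5]
grip_width: 0.0157
```

Run:
```python
from h import *
st(); print(nest(bot.state()["tcp_pos"]))
```

```text
t 26.67 tcp [0.5938 0.1624 0.2305] rot [[-0.001, 0.995, -0.104], [0.0, -0.104, -0.995], [-1.0, -0.001, -0.0]] F [-0.7 -0.3 -0.5] w 0.0157 q [-0.95  0.45  0.85  1.64 -0.36  1.21 -0.13]
[-44.5 401.4]
```

Request:
{"api": "servo_tool", "payload": {"xyz": [[0,0.0065,0.0364],[0,0.0065,0.0364],[0,0.0065,0.0364],[0,0.0065,0.0364],[0,0.0065,0.0364],[0,0.0065,0.0364],[0,0.0065,0.0364],[0,0.0065,0.0364],[0,0.0065,0.0364],[0,0.0065,0.0364],[0,0.0065,0.0364],[0,0,0],[0,0,0],[0,0,0],[0.025,0,0],[0.025,0,0],[0,0,0],[0,0,0],[0,0,0]], "angular": [[0,0,0],[0,0,0],[0,0,0],[0,0,0],[0,0,0],[0,0,0],[0,0,0],[0,0,0],[0,0,0],[0,0,0],[0,0,0],[0,0,0],[0,0,0],[0,0,0],[0,0,0],[0,0,0],[0,0,0],[0,0,0],[0,0,0]]}}

```text
t: 28.25
tcp_pos: [0.6247, -0.2422, 0.1815]
tool_rot: [0.474, 0.525, 0.474, -0.525]
contact_force: [0.7, -0.0, 0.2]
grip_width: 0.016
```

Run:
```python
from h import *
st(); print(nest(bot.state()["tcp_pos"]));blk("scene")
```

```text
t 28.25 tcp [ 0.6247 -0.2422  0.1815] rot [[0.001, 0.995, -0.102], [0.0, -0.102, -0.995], [-1.0, 0.001, -0.0]] F [ 0.7 -0.   0.2] w 0.016 q [-0.23  0.6   0.82  1.56 -0.46  1.18  0.57]
[29.2  2.3]
scene 1204 centre nest [ 2.1 -0.3] size [142.1 123.2] ang rel 89.1
```

Request:
{"api": "servo_tool", "payload": {"xyz": [[0,-0.0012,0.0016],[0,0,0],[0,0,0],[0.012,0,0],[0.012,0,0],[0.01,0,0],[0.007,0,0],[0,0,0],[0,0,0],[0,0,0]], "angular": [[0,0,0],[0,0,0],[0,0,0],[0,0,0],[0,0,0],[0,0,0],[0,0,0],[0,0,0],[0,0,0],[0,0,0]]}}

```text
t: 29.13
tcp_pos: [0.6226, -0.2441, 0.1392]
tool_rot: [0.473, 0.525, 0.474, -0.525]
contact_force: [1.9, 1.0, -2.5]
grip_width: 0.0159
```

Run:
```python
from h import *
st(); print(nest(bot.state()["tcp_pos"]))
```

```text
t 29.13 tcp [ 0.6226 -0.2441  0.1392] rot [[-0.001, 0.995, -0.104], [0.001, -0.104, -0.995], [-1.0, -0.001, -0.001]] F [ 1.9  1.  -2.5] w 0.0159 q [-0.22  0.64  0.79  1.6  -0.49  1.11  0.6 ]
[27.3  0.2]
```

Inside the well. Seat it, release and rise.

Request:
{"api": "servo_tool", "payload": {"xyz": [[0.005,0,0],[0.004,0,0],[0.002,0,0],[0,0,0],[0,0,0],[0,0,0]], "angular": [[0,0,0],[0,0,0],[0,0,0],[0,0,0],[0,0,0],[0,0,0]]}}

```text
t: 29.63
tcp_pos: [0.6235, -0.245, 0.1325]
tool_rot: [0.474, 0.526, 0.473, -0.524]
contact_force: [-1.3, 4.3, 16.5]
grip_width: 0.0161
```

Request:
{"api": "servo_tool", "payload": {"xyz": [[0,0,0],[0,0,0],[0,0,0],[0,0,0],[-0.02,0,0],[-0.03,0,0],[-0.03,0,0],[-0.03,0,0],[0,0,0],[0,0,0],[0,0,0]], "angular": [[0,0,0],[0,0,0],[0,0,0],[0,0,0],[0,0,0],[0,0,0],[0,0,0],[0,0,0],[0,0,0],[0,0,0],[0,0,0]], "jaw": 0}}

```text
t: 30.55
tcp_pos: [0.622, -0.2447, 0.2378]
tool_rot: [-0.473, -0.525, -0.474, 0.526]
contact_force: [0.2, 0.6, -0.3]
grip_width: 0.0427
```

Run:
```python
from h import *
st(); print(nest(bot.state()["tcp_pos"]))
for cam in ["scene","wrist"]: c,W=blk(cam); caps(W); pins(W)
```

```text
t 30.55 tcp [ 0.622  -0.2447  0.2378] rot [[-0.001, 0.995, -0.104], [0.001, -0.104, -0.995], [-1.0, -0.001, -0.0]] F [ 0.2  0.6 -0.3] w 0.0427 q [-0.25  0.56  0.85  1.49 -0.43  1.28  0.54]
[26.8 -0.5]
scene 1221 centre nest [ 1.4 -1.2] size [142.5 124.5] ang rel 88.7
cap 53 [ 32.1 -47.2] top 0.1579
cap 52 [29.9 -3.9] top 0.1582
RR 19 [-2.2 -3.1]
wrist 13203 centre nest [-0.  -0.4] size [140.4 120.5] ang rel 89.5
cap 402 [28.7 -3.1] top 0.1593
cap 391 [ 30.2 -46.5] top 0.1588
PS 75 [ 0.7 -0.3]
RL 59 [ 1.2 -0.3]
RR 54 [0.6 0.1]
```

Request:
{"api": "servo_tool", "payload": {"xyz": [[0,-0.006,-0.0372],[0,-0.006,-0.0372],[0,-0.006,-0.0372],[0,-0.006,-0.0372],[0,-0.006,-0.0372],[0,-0.006,-0.0372],[0,-0.006,-0.0372],[0,-0.006,-0.0372],[0,-0.006,-0.0372],[0,-0.006,-0.0372],[0,-0.006,-0.0372],[0,-0.006,-0.0372],[0,-0.006,-0.0372],[0,0,0],[0,0,0],[0.035,0,0],[0.035,0,0],[0.03,0,0],[0,0,0],[0,0,0]], "angular": [[0,0,0],[0,0,0],[0,0,0],[0,0,0],[0,0,0],[0,0,0],[0,0,0],[0,0,0],[0,0,0],[0,0,0],[0,0,0],[0,0,0],[0,0,0],[0,0,0],[0,0,0],[0,0,0],[0,0,0],[0,0,0],[0,0,0],[0,0,0]]}}

```text
t: 32.32
tcp_pos: [0.5942, 0.2422, 0.1373]
tool_rot: [-0.473, -0.524, -0.473, 0.527]
contact_force: [0.1, 0.1, 0.6]
grip_width: 0.0426
```

Request:
{"api": "servo_tool", "payload": {"xyz": [[0,0,0]], "angular": [[0,0,0]]}}

```text
t: 32.4
tcp_pos: [0.5965, 0.2431, 0.1403]
tool_rot: [0.473, 0.526, 0.472, -0.525]
contact_force: [0.2, 0.1, -0.1]
grip_width: 0.0431
```

Run:
```python
from h import *
st(); print(nest(bot.state()["tcp_pos"]))
```

```text
t 32.4 tcp [0.5965 0.2431 0.1403] rot [[0.002, 0.994, -0.106], [0.0, -0.106, -0.994], [-1.0, 0.002, -0.0]] F [ 0.2  0.1 -0.1] w 0.0431 q [-0.99  0.59  0.78  1.67 -0.46  1.08 -0.19]
[-50.4 481.9]
```

Request:
{"api": "servo_tool", "payload": {"xyz": [[0.03,-0.002,-0.0005],[0.025,0,0],[0.015,0,0],[0.008,0,0],[0,0,0],[0,0,0],[0,0,0]], "angular": [[0,0,0],[0,0,0],[0,0,0],[0,0,0],[0,0,0],[0,0,0],[0,0,0]]}}

```text
t: 32.98
tcp_pos: [0.5948, 0.2451, 0.0626]
tool_rot: [0.474, 0.526, 0.473, -0.524]
contact_force: [-0.9, 0.9, 0.4]
grip_width: 0.0429
```

Request:
{"api": "servo_tool", "payload": {"xyz": [[0,0,0],[0,0,0],[0,0,0],[0,0,0],[0,0,0],[0,0,0],[0,0,0]], "angular": [[0,0,0],[0,0,0],[0,0,0],[0,0,0],[0,0,0],[0,0,0],[0,0,0]], "jaw": -1}}

```text
t: 33.57
tcp_pos: [0.594, 0.2452, 0.0618]
tool_rot: [0.473, 0.526, 0.473, -0.525]
contact_force: [-0.1, -0.4, 5.1]
grip_width: 0.0162
```

Request:
{"api": "servo_tool", "payload": {"xyz": [[-0.01,0,0],[-0.02,0,0],[-0.03,0,0],[-0.03,0,0],[-0.04,0,0],[-0.04,0,0],[0,0,0],[0,0,0],[0,0,0]], "angular": [[0,0,0],[0,0,0],[0,0,0],[0,0,0],[0,0,0],[0,0,0],[0,0,0],[0,0,0],[0,0,0]]}}

```text
t: 34.32
tcp_pos: [0.5927, 0.245, 0.2305]
tool_rot: [-0.473, -0.525, -0.474, 0.526]
contact_force: [-0.3, 0.9, -1.0]
grip_width: 0.0161
```

Run:
```python
from h import *
st(); print(nest(bot.state()["tcp_pos"]));blk("scene")
```

```text
t 34.32 tcp [0.5927 0.245  0.2305] rot [[-0.001, 0.995, -0.104], [0.0, -0.104, -0.995], [-1.0, -0.001, -0.0]] F [-0.3  0.9 -1. ] w 0.0161 q [-1.03  0.5   0.83  1.57 -0.39  1.24 -0.24]
[-54.4 483.3]
scene 1215 centre nest [1.7 0. ] size [142.7 123.2] ang rel 89.7
```

Request:
{"api": "servo_tool", "payload": {"xyz": [[0,0.0068,0.0366],[0,0.0068,0.0366],[0,0.0068,0.0366],[0,0.0068,0.0366],[0,0.0068,0.0366],[0,0.0068,0.0366],[0,0.0068,0.0366],[0,0.0068,0.0366],[0,0.0068,0.0366],[0,0.0068,0.0366],[0,0.0068,0.0366],[0,0.0068,0.0366],[0,0,0],[0,0,0],[0,0,0],[0.025,0,0],[0.025,0,0],[0,0,0],[0,0,0],[0,0,0]], "angular": [[0,0,0],[0,0,0],[0,0,0],[0,0,0],[0,0,0],[0,0,0],[0,0,0],[0,0,0],[0,0,0],[0,0,0],[0,0,0],[0,0,0],[0,0,0],[0,0,0],[0,0,0],[0,0,0],[0,0,0],[0,0,0],[0,0,0],[0,0,0]]}}

```text
t: 36.03
tcp_pos: [0.6296, -0.1991, 0.1815]
tool_rot: [0.474, 0.525, 0.474, -0.525]
contact_force: [0.1, -0.1, -0.1]
grip_width: 0.0159
```

Run:
```python
from h import *
st(); print(nest(bot.state()["tcp_pos"]));blk("scene")
```

```text
t 36.03 tcp [ 0.6296 -0.1991  0.1815] rot [[0.001, 0.995, -0.102], [0.0, -0.102, -0.995], [-1.0, 0.001, -0.0]] F [ 0.1 -0.1 -0.1] w 0.0159 q [-0.31  0.59  0.82  1.58 -0.46  1.17  0.51]
[29.5 45.7]
scene 1035 centre nest [ 1.5 -0.4] size [143.6 123.4] ang rel 89.4
```

Request:
{"api": "servo_tool", "payload": {"xyz": [[0,-0.0008,0.0006],[0,0,0],[0,0,0],[0.012,0,0],[0.012,0,0],[0.01,0,0],[0.007,0,0],[0,0,0],[0,0,0],[0,0,0]], "angular": [[0,0,0],[0,0,0],[0,0,0],[0,0,0],[0,0,0],[0,0,0],[0,0,0],[0,0,0],[0,0,0],[0,0,0]]}}

```text
t: 36.92
tcp_pos: [0.6278, -0.2006, 0.1396]
tool_rot: [-0.473, -0.525, -0.474, 0.525]
contact_force: [-0.4, 0.5, -0.7]
grip_width: 0.0158
```

Run:
```python
from h import *
st(); print(nest(bot.state()["tcp_pos"]))
```

```text
t 36.92 tcp [ 0.6278 -0.2006  0.1396] rot [[-0.001, 0.995, -0.104], [0.001, -0.104, -0.995], [-1.0, -0.001, -0.001]] F [-0.4  0.5 -0.7] w 0.0158 q [-0.29  0.62  0.8   1.62 -0.49  1.1   0.53]
[27.9 44. ]
```

Request:
{"api": "servo_tool", "payload": {"xyz": [[0.005,0,0],[0.004,0,0],[0.002,0,0],[0,0,0],[0,0,0],[0,0,0]], "angular": [[0,0,0],[0,0,0],[0,0,0],[0,0,0],[0,0,0],[0,0,0]]}}

```text
t: 37.42
tcp_pos: [0.6294, -0.2013, 0.1324]
tool_rot: [0.474, 0.526, 0.473, -0.524]
contact_force: [-3.1, 3.3, 15.9]
grip_width: 0.0155
```

Request:
{"api": "servo_tool", "payload": {"xyz": [[0,0,0],[0,0,0],[0,0,0],[0,0,0],[-0.02,0,0],[-0.03,0,0],[-0.03,0,0],[-0.03,0,0],[0,0,0],[0,0,0],[0,0,0]], "angular": [[0,0,0],[0,0,0],[0,0,0],[0,0,0],[0,0,0],[0,0,0],[0,0,0],[0,0,0],[0,0,0],[0,0,0],[0,0,0]], "jaw": 0}}

```text
t: 38.33
tcp_pos: [0.6275, -0.2006, 0.2379]
tool_rot: [-0.473, -0.525, -0.474, 0.525]
contact_force: [-0.6, 0.7, -0.4]
grip_width: 0.0429
```

Run:
```python
from h import *
st(); print(nest(bot.state()["tcp_pos"]))
for cam in ["scene","wrist"]: c,W=blk(cam); caps(W); pins(W)
```

```text
t 38.33 tcp [ 0.6275 -0.2006  0.2379] rot [[-0.001, 0.995, -0.104], [0.001, -0.104, -0.995], [-1.0, -0.001, -0.0]] F [-0.6  0.7 -0.4] w 0.0429 q [-0.33  0.54  0.85  1.52 -0.42  1.27  0.48]
[27.6 44. ]
scene 1134 centre nest [ 1.8 -0.7] size [140.7 124.7] ang rel 89.1
cap 50 [ 32.7 -46.9] top 0.1584
cap 55 [29.8 -3.6] top 0.1577
cap 54 [33.3 41.8] top 0.1578
wrist 9963 centre nest [-0.  -0.2] size [140.6 120.4] ang rel 89.5
cap 403 [31.5 42.2] top 0.1592
cap 395 [28.7 -2.8] top 0.159
cap 381 [ 30.2 -46.1] top 0.1591
PS 104 [-4.3 -1.9]
RL 56 [ 1.2 -0.1]
RR 50 [0.8 0.2]
```

Request:
{"api": "servo_tool", "payload": {"xyz": [[0,-0.0063,-0.037],[0,-0.0063,-0.037],[0,-0.0063,-0.037],[0,-0.0063,-0.037],[0,-0.0063,-0.037],[0,-0.0063,-0.037],[0,-0.0063,-0.037],[0,-0.0063,-0.037],[0,-0.0063,-0.037],[0,-0.0063,-0.037],[0,-0.0063,-0.037],[0,-0.0063,-0.037],[0,-0.0063,-0.037],[0,0,0],[0,0,0],[0.035,0,0],[0.035,0,0],[0.03,0,0],[0,0,0],[0,0,0]], "angular": [[0,0,0],[0,0,0],[0,0,0],[0,0,0],[0,0,0],[0,0,0],[0,0,0],[0,0,0],[0,0,0],[0,0,0],[0,0,0],[0,0,0],[0,0,0],[0,0,0],[0,0,0],[0,0,0],[0,0,0],[0,0,0],[0,0,0],[0,0,0]]}}

```text
t: 40.1
tcp_pos: [0.5955, 0.2841, 0.1372]
tool_rot: [-0.473, -0.524, -0.473, 0.527]
contact_force: [0.9, 0.1, 1.1]
grip_width: 0.0428
```

Request:
{"api": "servo_tool", "payload": {"xyz": [[0,0,0],[0,0,0]], "angular": [[0,0,0],[0,0,0]]}}

```text
t: 40.27
tcp_pos: [0.5983, 0.2857, 0.1414]
tool_rot: [0.474, 0.527, 0.473, -0.524]
contact_force: [-0.6, -1.1, -0.8]
grip_width: 0.0424
```

Run:
```python
from h import *
st(); print(nest(bot.state()["tcp_pos"]))
```

```text
t 40.27 tcp [0.5983 0.2857 0.1414] rot [[0.004, 0.994, -0.105], [0.002, -0.105, -0.994], [-1.0, 0.004, -0.002]] F [-0.6 -1.1 -0.8] w 0.0424 q [-1.03  0.62  0.77  1.62 -0.47  1.1  -0.24]
[-53.1 524.4]
```

Request:
{"api": "servo_tool", "payload": {"xyz": [[0.03,-0.002,0],[0.025,0,0],[0.015,0,0],[0.008,0,0],[0,0,0],[0,0,0],[0,0,0]], "angular": [[0,0,0],[0,0,0],[0,0,0],[0,0,0],[0,0,0],[0,0,0],[0,0,0]]}}

```text
t: 40.85
tcp_pos: [0.5959, 0.2865, 0.0626]
tool_rot: [0.474, 0.526, 0.473, -0.524]
contact_force: [0.4, 0.0, 0.1]
grip_width: 0.0428
```

Request:
{"api": "servo_tool", "payload": {"xyz": [[0,0,0],[0,0,0],[0,0,0],[0,0,0],[0,0,0],[0,0,0],[0,0,0]], "angular": [[0,0,0],[0,0,0],[0,0,0],[0,0,0],[0,0,0],[0,0,0],[0,0,0]], "jaw": -1}}

```text
t: 41.43
tcp_pos: [0.5954, 0.2865, 0.0618]
tool_rot: [0.474, 0.526, 0.473, -0.525]
contact_force: [0.2, -0.7, 5.8]
grip_width: 0.0158
```

Request:
{"api": "servo_tool", "payload": {"xyz": [[-0.01,0,0],[-0.02,0,0],[-0.03,0,0],[-0.03,0,0],[-0.04,0,0],[-0.04,0,0],[0,0,0],[0,0,0],[0,0,0]], "angular": [[0,0,0],[0,0,0],[0,0,0],[0,0,0],[0,0,0],[0,0,0],[0,0,0],[0,0,0],[0,0,0]]}}

```text
t: 42.18
tcp_pos: [0.5938, 0.2863, 0.2304]
tool_rot: [-0.473, -0.525, -0.474, 0.526]
contact_force: [-0.4, -0.1, -0.8]
grip_width: 0.0159
```

Run:
```python
from h import *
st(); print(nest(bot.state()["tcp_pos"]));blk("scene")
```

```text
t 42.18 tcp [0.5938 0.2863 0.2304] rot [[-0.001, 0.995, -0.104], [0.0, -0.104, -0.995], [-1.0, -0.001, -0.0]] F [-0.4 -0.1 -0.8] w 0.0159 q [-1.07  0.54  0.82  1.53 -0.41  1.25 -0.29]
[-57.7 524.5]
scene 1150 centre nest [ 1.  -0.2] size [141.7 123.7] ang rel 89.2
```

Request:
{"api": "servo_tool", "payload": {"xyz": [[0,0.0019,0.038],[0,0.0019,0.038],[0,0.0019,0.038],[0,0.0019,0.038],[0,0.0019,0.038],[0,0.0019,0.038],[0,0.0019,0.038],[0,0.0019,0.038],[0,0.0019,0.038],[0,0.0019,0.038],[0,0.0019,0.038],[0,0.0019,0.038],[0,0.0019,0.038],[0,0.0019,0.038],[0,0.0019,0.038],[0,0,0],[0,0,0],[0,0,0],[0,0,0]], "angular": [[0,0,0],[0,0,0],[0,0,0],[0,0,0],[0,0,0],[0,0,0],[0,0,0],[0,0,0],[0,0,0],[0,0,0],[0,0,0],[0,0,0],[0,0,0],[0,0,0],[0,0,0],[0,0,0],[0,0,0],[0,0,0],[0,0,0]]}}

```text
t: 43.82
tcp_pos: [0.5639, -0.2813, 0.2294]
tool_rot: [0.473, 0.525, 0.475, -0.525]
contact_force: [0.1, 1.0, -0.0]
grip_width: 0.016
```

Request:
{"api": "servo_tool", "payload": {"xyz": [[0.025,0,0],[0.025,0,0],[0,0,0],[0,0,0],[0,0,0]], "angular": [[0,0,0],[0,0,0],[0,0,0],[0,0,0],[0,0,0]]}}

```text
t: 44.23
tcp_pos: [0.5645, -0.2829, 0.1817]
tool_rot: [0.474, 0.525, 0.473, -0.525]
contact_force: [-1.1, 0.3, 0.6]
grip_width: 0.0157
```

Run:
```python
from h import *
st(); print(nest(bot.state()["tcp_pos"]));blk("scene")
```

```text
t 44.23 tcp [ 0.5645 -0.2829  0.1817] rot [[0.001, 0.995, -0.102], [-0.0, -0.102, -0.995], [-1.0, 0.001, 0.0]] F [-1.1  0.3  0.6] w 0.0157 q [-0.2   0.54  0.86  1.66 -0.44  1.15  0.67]
[-26.3 -44.5]
scene 1126 centre nest [ 0.9 -0.3] size [143.7 123.5] ang rel 89.4
```

Request:
{"api": "servo_tool", "payload": {"xyz": [[0,-0.0013,0.0006],[0,0,0],[0,0,0],[0.012,0,0],[0.012,0,0],[0.01,0,0],[0.007,0,0],[0,0,0],[0,0,0],[0,0,0]], "angular": [[0,0,0],[0,0,0],[0,0,0],[0,0,0],[0,0,0],[0,0,0],[0,0,0],[0,0,0],[0,0,0],[0,0,0]]}}

```text
t: 45.12
tcp_pos: [0.5621, -0.284, 0.1397]
tool_rot: [0.473, 0.525, 0.474, -0.525]
contact_force: [0.1, 1.3, -0.7]
grip_width: 0.0158
```

Run:
```python
from h import *
st(); print(nest(bot.state()["tcp_pos"]))
```

```text
t 45.12 tcp [ 0.5621 -0.284   0.1397] rot [[-0.0, 0.995, -0.104], [0.001, -0.104, -0.995], [-1.0, -0.001, -0.0]] F [ 0.1  1.3 -0.7] w 0.0158 q [-0.18  0.58  0.83  1.7  -0.48  1.07  0.7 ]
[-28.6 -45.9]
```

Request:
{"api": "servo_tool", "payload": {"xyz": [[0.005,0,0],[0.004,0,0],[0.002,0,0],[0,0,0],[0,0,0],[0,0,0]], "angular": [[0,0,0],[0,0,0],[0,0,0],[0,0,0],[0,0,0],[0,0,0]]}}

```text
t: 45.62
tcp_pos: [0.5636, -0.2848, 0.1324]
tool_rot: [0.474, 0.526, 0.472, -0.524]
contact_force: [-3.6, 3.5, 17.5]
grip_width: 0.0159
```

Request:
{"api": "servo_tool", "payload": {"xyz": [[0,0,0],[0,0,0],[0,0,0],[0,0,0],[-0.02,0,0],[-0.03,0,0],[-0.03,0,0],[-0.03,0,0],[0,0,0],[0,0,0],[0,0,0]], "angular": [[0,0,0],[0,0,0],[0,0,0],[0,0,0],[0,0,0],[0,0,0],[0,0,0],[0,0,0],[0,0,0],[0,0,0],[0,0,0]], "jaw": 0}}

```text
t: 46.53
tcp_pos: [0.5619, -0.2836, 0.2378]
tool_rot: [-0.473, -0.525, -0.474, 0.525]
contact_force: [-0.3, 0.4, -0.1]
grip_width: 0.0429
```

Run:
```python
from h import *
st(); print(nest(bot.state()["tcp_pos"]))
for cam in ["scene","wrist"]: c,W=blk(cam); caps(W); pins(W)
```

```text
t 46.53 tcp [ 0.5619 -0.2836  0.2378] rot [[-0.001, 0.995, -0.104], [0.001, -0.104, -0.995], [-1.0, -0.001, -0.001]] F [-0.3  0.4 -0.1] w 0.0429 q [-0.23  0.49  0.89  1.6  -0.4   1.25  0.63]
[-28.9 -45.5]
scene 1078 centre nest [1.4 0.7] size [143.4 122.9] ang rel 89.7
cap 51 [-23.2 -47.9] top 0.1582
cap 52 [ 30.8 -47.8] top 0.1582
cap 55 [30.4 -3.1] top 0.1587
cap 55 [32.8 40.9] top 0.1573
RR 16 [-1.4 -5. ]
RL 63 [-3.2  3. ]
PS 18 [ 1.7 -3.3]
wrist 14710 centre nest [ 0.2 -0.3] size [140.3 120.4] ang rel 89.5
cap 531 [31.  41.6] top 0.1593
cap 451 [28.1 -3.5] top 0.1593
cap 402 [-24.8 -47.1] top 0.159
cap 423 [ 29.7 -46.8] top 0.1592
PS 78 [0.2 0.4]
RL 37 [ 2.6 -0.7]
RR 35 [ 2.1 -0.4]
```

Request:
{"api": "servo_tool", "payload": {"xyz": [[0,-0.0019,-0.0382],[0,-0.0019,-0.0382],[0,-0.0019,-0.0382],[0,-0.0019,-0.0382],[0,-0.0019,-0.0382],[0,-0.0019,-0.0382],[0,-0.0019,-0.0382],[0,-0.0019,-0.0382],[0,-0.0019,-0.0382],[0,-0.0019,-0.0382],[0,-0.0019,-0.0382],[0,-0.0019,-0.0382],[0,-0.0019,-0.0382],[0,-0.0019,-0.0382],[0,-0.0019,-0.0382],[0,-0.0019,-0.0382],[0,0,0],[0,0,0],[0,0,0],[0,0,0]], "angular": [[0,0,0],[0,0,0],[0,0,0],[0,0,0],[0,0,0],[0,0,0],[0,0,0],[0,0,0],[0,0,0],[0,0,0],[0,0,0],[0,0,0],[0,0,0],[0,0,0],[0,0,0],[0,0,0],[0,0,0],[0,0,0],[0,0,0],[0,0,0]]}}

```text
t: 48.3
tcp_pos: [0.5956, 0.3247, 0.2381]
tool_rot: [-0.473, -0.525, -0.472, 0.527]
contact_force: [0.6, 0.1, 1.1]
grip_width: 0.0427
```

Request:
{"api": "servo_tool", "payload": {"xyz": [[0.035,0,0],[0.035,0,0],[0.03,0,0],[0,0,0],[0,0,0],[0,0,0],[0,0,0]], "angular": [[0,0,0],[0,0,0],[0,0,0],[0,0,0],[0,0,0],[0,0,0],[0,0,0]]}}

```text
t: 48.88
tcp_pos: [0.5975, 0.3268, 0.1417]
tool_rot: [0.473, 0.527, 0.473, -0.524]
contact_force: [-0.2, -0.2, 1.0]
grip_width: 0.0426
```

Run:
```python
from h import *
st(); print(nest(bot.state()["tcp_pos"]))
```

```text
t 48.88 tcp [0.5975 0.3268 0.1417] rot [[0.004, 0.994, -0.105], [0.002, -0.105, -0.994], [-1.0, 0.004, -0.003]] F [-0.2 -0.2  1. ] w 0.0426 q [-1.07  0.65  0.76  1.57 -0.48  1.12 -0.3 ]
[-58.3 565.2]
```

Request:
{"api": "servo_tool", "payload": {"xyz": [[0.03,-0.0005,-0.001],[0.025,0,0],[0.015,0,0],[0.008,0,0],[0,0,0],[0,0,0],[0,0,0]], "angular": [[0,0,0],[0,0,0],[0,0,0],[0,0,0],[0,0,0],[0,0,0],[0,0,0]]}}

```text
t: 49.47
tcp_pos: [0.5966, 0.3283, 0.0627]
tool_rot: [0.474, 0.526, 0.473, -0.524]
contact_force: [0.5, 0.9, 0.1]
grip_width: 0.0427
```

Request:
{"api": "servo_tool", "payload": {"xyz": [[0,0,0],[0,0,0],[0,0,0],[0,0,0],[0,0,0],[0,0,0],[0,0,0]], "angular": [[0,0,0],[0,0,0],[0,0,0],[0,0,0],[0,0,0],[0,0,0],[0,0,0]], "jaw": -1}}

```text
t: 50.05
tcp_pos: [0.596, 0.3283, 0.0619]
tool_rot: [0.473, 0.526, 0.473, -0.525]
contact_force: [-1.0, -0.8, 5.0]
grip_width: 0.0156
```

Request:
{"api": "servo_tool", "payload": {"xyz": [[-0.01,0,0],[-0.02,0,0],[-0.03,0,0],[-0.03,0,0],[-0.04,0,0],[-0.04,0,0],[0,0,0],[0,0,0],[0,0,0]], "angular": [[0,0,0],[0,0,0],[0,0,0],[0,0,0],[0,0,0],[0,0,0],[0,0,0],[0,0,0],[0,0,0]]}}

```text
t: 50.8
tcp_pos: [0.5945, 0.328, 0.2304]
tool_rot: [-0.473, -0.525, -0.474, 0.526]
contact_force: [-0.6, 0.2, -1.5]
grip_width: 0.0162
```

Run:
```python
from h import *
st(); print(nest(bot.state()["tcp_pos"]));blk("scene")
```

```text
t 50.8 tcp [0.5945 0.328  0.2304] rot [[-0.001, 0.995, -0.104], [0.0, -0.104, -0.995], [-1.0, -0.001, 0.0]] F [-0.6  0.2 -1.5] w 0.0162 q [-1.09  0.57  0.81  1.47 -0.42  1.28 -0.34]
[-61.4 566.1]
scene 1103 centre nest [ 1.6 -0.5] size [141.1 124. ] ang rel 89.5
```

Request:
{"api": "servo_tool", "payload": {"xyz": [[0,0.002,0.0377],[0,0.002,0.0377],[0,0.002,0.0377],[0,0.002,0.0377],[0,0.002,0.0377],[0,0.002,0.0377],[0,0.002,0.0377],[0,0.002,0.0377],[0,0.002,0.0377],[0,0.002,0.0377],[0,0.002,0.0377],[0,0.002,0.0377],[0,0.002,0.0377],[0,0.002,0.0377],[0,0.002,0.0377],[0,0,0],[0,0,0],[0,0,0],[0,0,0]], "angular": [[0,0,0],[0,0,0],[0,0,0],[0,0,0],[0,0,0],[0,0,0],[0,0,0],[0,0,0],[0,0,0],[0,0,0],[0,0,0],[0,0,0],[0,0,0],[0,0,0],[0,0,0],[0,0,0],[0,0,0],[0,0,0],[0,0,0]]}}

```text
t: 52.43
tcp_pos: [0.5664, -0.2352, 0.2295]
tool_rot: [-0.473, -0.525, -0.475, 0.525]
contact_force: [0.5, 0.4, 0.4]
grip_width: 0.0159
```

Request:
{"api": "servo_tool", "payload": {"xyz": [[0.025,0,0],[0.025,0,0],[0,0,0],[0,0,0],[0,0,0]], "angular": [[0,0,0],[0,0,0],[0,0,0],[0,0,0],[0,0,0]]}}

```text
t: 52.85
tcp_pos: [0.5671, -0.2368, 0.1817]
tool_rot: [0.474, 0.525, 0.473, -0.525]
contact_force: [-0.1, -0.3, 0.5]
grip_width: 0.016
```

Run:
```python
from h import *
st(); print(nest(bot.state()["tcp_pos"]));blk("scene")
```

```text
t 52.85 tcp [ 0.5671 -0.2368  0.1817] rot [[0.001, 0.995, -0.102], [-0.0, -0.102, -0.995], [-1.0, 0.001, 0.0]] F [-0.1 -0.3  0.5] w 0.016 q [-0.3   0.51  0.87  1.7  -0.43  1.13  0.59]
[-28.6   1.6]
scene 1110 centre nest [ 1.3 -0. ] size [144.2 123.6] ang rel 89.8
```

Request:
{"api": "servo_tool", "payload": {"xyz": [[0,0.0012,0.0012],[0,0,0],[0,0,0],[0.012,0,0],[0.012,0,0],[0.01,0,0],[0.007,0,0],[0,0,0],[0,0,0],[0,0,0]], "angular": [[0,0,0],[0,0,0],[0,0,0],[0,0,0],[0,0,0],[0,0,0],[0,0,0],[0,0,0],[0,0,0],[0,0,0]]}}

```text
t: 53.73
tcp_pos: [0.5669, -0.2391, 0.1397]
tool_rot: [-0.473, -0.525, -0.473, 0.526]
contact_force: [-1.2, -0.3, -0.4]
grip_width: 0.0156
```

Run:
```python
from h import *
st(); print(nest(bot.state()["tcp_pos"]))
```

```text
t 53.73 tcp [ 0.5669 -0.2391  0.1397] rot [[-0.001, 0.995, -0.104], [0.0, -0.104, -0.995], [-1.0, -0.001, 0.0]] F [-1.2 -0.3 -0.4] w 0.0156 q [-0.27  0.56  0.84  1.74 -0.47  1.06  0.62]
[-28.5  -0.7]
```

Request:
{"api": "servo_tool", "payload": {"xyz": [[0.005,0,0],[0.004,0,0],[0.002,0,0],[0,0,0],[0,0,0],[0,0,0]], "angular": [[0,0,0],[0,0,0],[0,0,0],[0,0,0],[0,0,0],[0,0,0]]}}

```text
t: 54.23
tcp_pos: [0.5686, -0.2399, 0.1324]
tool_rot: [0.474, 0.526, 0.472, -0.524]
contact_force: [-3.6, 2.6, 18.2]
grip_width: 0.016
```

Request:
{"api": "servo_tool", "payload": {"xyz": [[0,0,0],[0,0,0],[0,0,0],[0,0,0],[-0.02,0,0],[-0.03,0,0],[-0.03,0,0],[-0.03,0,0],[0,0,0],[0,0,0],[0,0,0]], "angular": [[0,0,0],[0,0,0],[0,0,0],[0,0,0],[0,0,0],[0,0,0],[0,0,0],[0,0,0],[0,0,0],[0,0,0],[0,0,0]], "jaw": 0}}

```text
t: 55.15
tcp_pos: [0.5668, -0.2383, 0.2378]
tool_rot: [-0.473, -0.525, -0.474, 0.525]
contact_force: [0.3, 0.4, -0.2]
grip_width: 0.043
```

Request:
{"api": "servo_tool", "payload": {"xyz": [[-0.03,-0.025,0],[-0.03,-0.025,0],[0,-0.025,0],[0,0,0],[0,0,0],[0,0,0],[0,0,0]], "angular": [[0,0,0],[0,0,0],[0,0,0],[0,0,0],[0,0,0],[0,0,0],[0,0,0]], "jaw": -1}}

```text
t: 55.73
tcp_pos: [0.4932, -0.2301, 0.2975]
tool_rot: [-0.473, -0.524, -0.474, 0.526]
contact_force: [-0.0, 0.7, -0.3]
grip_width: -0.0001
```

Run:
```python
from h import *
st(); print(nest(bot.state()["tcp_pos"]))
c,W=blk("scene"); caps(W); c,W=blk("wrist","w5"); caps(W); pins(W)
b=(abs(W[...,2]-.07)<.003); n,l,s,ct=cv2.connectedComponentsWithStats(b.astype(np.uint8))
for i in range(1,n):
    if s[i,4]>40: print("z70",s[i,4],nest(W[l==i].mean(0)),np.round(ct[i]))
print(pt(c,"start_top","wrist",.07))
```

```text
t 55.73 tcp [ 0.4932 -0.2301  0.2975] rot [[-0.002, 0.995, -0.103], [0.0, -0.103, -0.995], [-1.0, -0.002, 0.0]] F [-0.   0.7 -0.3] w -0.0001 q [-0.46  0.26  1.    1.71 -0.23  1.29  0.48]
[-102.8    0.4]
scene 1081 centre nest [ 1.8 -0.4] size [143.1 123.7] ang rel 89.7
cap 51 [-23.3 -48.3] top 0.1565
cap 49 [-24.6  -2.4] top 0.1574
cap 50 [ 31.9 -47.9] top 0.1588
cap 53 [31.1 -4. ] top 0.1574
cap 56 [33. 41.] top 0.1586
wrist 8476 centre nest [0.2 0.1] size [139.9 120.9] ang rel 89.3
cap 332 [30.7 41.9] top 0.1592
cap 272 [-27.2  -2. ] top 0.1593
cap 303 [27.9 -3.2] top 0.1591
cap 262 [-25.2 -46.7] top 0.1591
cap 274 [ 29.5 -46.6] top 0.159
PS 60 [ 0.1 -0.1]
RL 9 [ 3.9 -0.7]
RR 9 [ 3.6 -0.9]
z70 835 [-67.5  72.2] [287. 108.]
z70 194 [-157.5  -66.4] [219. 211.]
z70 77 [ 278.4 -156.8] [507. 268.]
[(0.71, [220, 212], [0.4331, -0.2922, 0.07]), (0.17, [389, 157], [0.6705, -0.2358, 0.07])]
```

View pics/w5.png

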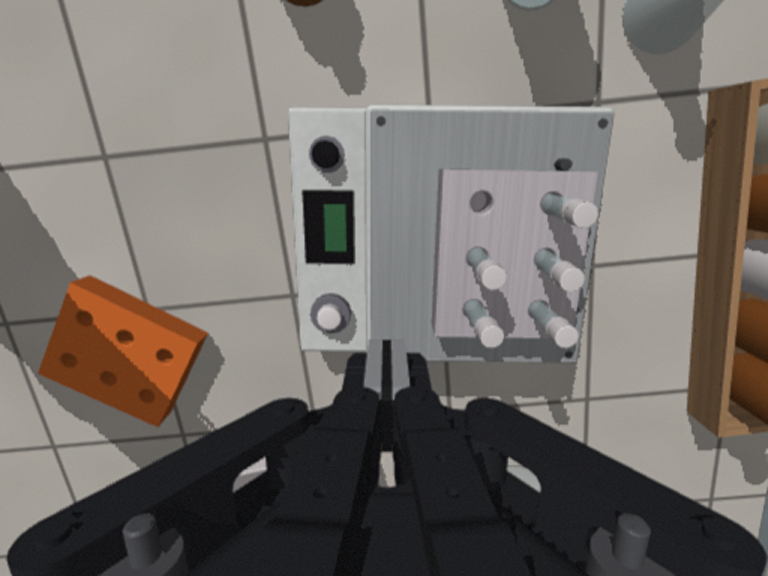

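All five tubes are seated (caps in wells 0, 1, 3, 4, 5; well 2 empty at (481,202)). The pin measurements suggest a sub-millimetre gap may have opened, so I'll re-snug the block gently before pressing start.

Request:
{"api": "servo_tool", "payload": {"xyz": [[0,0.008,0.022],[0,0,0],[0,0,0],[0.04,0,0],[0.04,0,0],[0.04,0,0],[0.04,0,0],[0.04,0,0],[0,0,0],[0,0.01,0],[0,0.007,0],[0,0.004,0],[0,0.003,0],[0,0.003,0],[0,0,0],[0,0,0]], "angular": [[0,0,0],[0,0,0],[0,0,0],[0,0,0],[0,0,0],[0,0,0],[0,0,0],[0,0,0],[0,0,0],[0,0,0],[0,0,0],[0,0,0],[0,0,0],[0,0,0],[0,0,0],[0,0,0]]}}

```text
t: 57.22
tcp_pos: [0.5256, -0.2569, 0.0996]
tool_rot: [0.474, 0.526, 0.473, -0.525]
contact_force: [-1.2, 0.6, 3.7]
grip_width: 0.0003
```

Run:
```python
from h import *
st(); print(nest(bot.state()["tcp_pos"]))
```

```text
t 57.22 tcp [ 0.5256 -0.2569  0.0996] rot [[0.001, 0.995, -0.104], [-0.0, -0.104, -0.995], [-1.0, 0.001, -0.0]] F [-1.2  0.6  3.7] w 0.0003 q [-0.23  0.56  0.82  1.85 -0.49  0.96  0.71]
[-67.8 -22.8]
```

Run:
```python
from h import *
a,W=blk("side"); caps(W); save(a,"p1",(260,180,420,310),5); blk("scene")
```

```text
side 865 centre nest [  0.9 -45.4] size [143.8  79.6] ang rel 14.5
cap 63 [30.5 -3.3] top 0.1585
cap 201 [-22.3 -34.2] top 0.1875
cap 65 [ 24.8 -44.3] top 0.1581
scene 1079 centre nest [-4.7 -0.3] size [143.1 135.1] ang rel 90.2
```

View pics/p1.png

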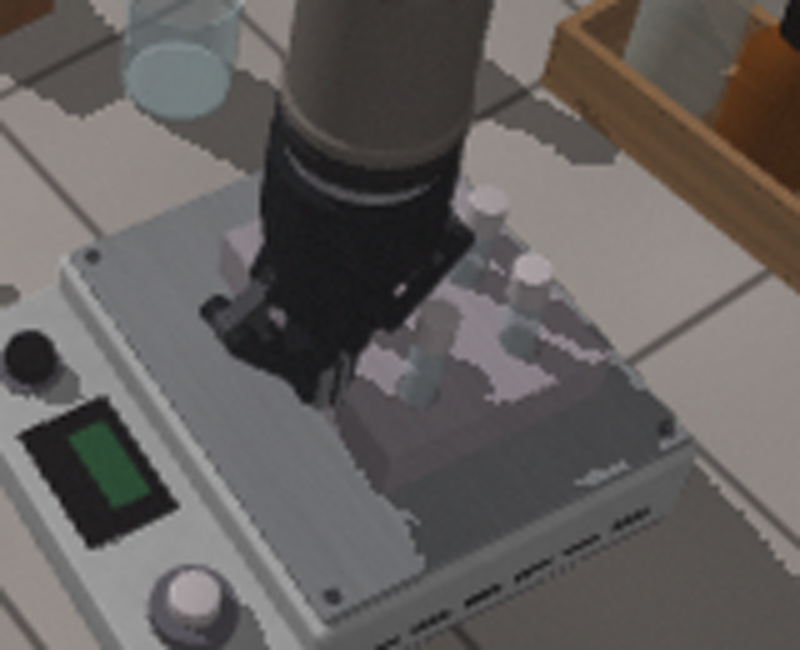

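Request:
{"api": "servo_tool", "payload": {"xyz": [[0,0.002,0],[0,0.002,0],[0,0,0],[0,0,0],[0,0,0]], "angular": [[0,0,0],[0,0,0],[0,0,0],[0,0,0],[0,0,0]]}}

```text
t: 57.73
tcp_pos: [0.5258, -0.2569, 0.0995]
tool_rot: [-0.471, -0.525, -0.475, 0.526]
contact_force: [-9.9, 4.1, 13.9]
grip_width: -0.0005
```

Run:
```python
from h import *
st(); print(nest(bot.state()["tcp_pos"]))
```

```text
t 57.73 tcp [ 0.5258 -0.2569  0.0995] rot [[-0.005, 0.994, -0.105], [0.003, -0.105, -0.994], [-1.0, -0.006, -0.003]] F [-9.9  4.1 13.9] w -0.0005 q [-0.23  0.56  0.82  1.84 -0.49  0.97  0.71]
[-67.6 -22.8]
```

Request:
{"api": "servo_tool", "payload": {"xyz": [[0,0.002,0],[0,0.002,0],[0,0,0],[0,0,0],[0,-0.018,0],[0,-0.018,0],[-0.04,0,0],[-0.04,0,0],[-0.02,0,0],[0,0.032,0.0205],[0,0.032,0.0205],[0,0.032,0.0205],[0,0.031,0.0205],[0,0,0],[0,0,0],[0,0,0]], "angular": [[0,0,0],[0,0,0],[0,0,0],[0,0,0],[0,0,0],[0,0,0],[0,0,0],[0,0,0],[0,0,0],[0,0,0],[0,0,0],[0,0,0],[0,0,0],[0,0,0],[0,0,0],[0,0,0]]}}

```text
t: 59.07
tcp_pos: [0.6144, -0.3483, 0.1981]
tool_rot: [-0.473, -0.525, -0.474, 0.526]
contact_force: [-0.1, -0.2, -0.6]
grip_width: 0.0002
```

Run:
```python
from h import *
st(); print(nest(bot.state()["tcp_pos"])); c,W=blk("scene");caps(W)
```

```text
t 59.07 tcp [ 0.6144 -0.3483  0.1981] rot [[-0.001, 0.995, -0.105], [0.001, -0.105, -0.995], [-1.0, -0.001, -0.001]] F [-0.1 -0.2 -0.6] w 0.0002 q [-0.06  0.67  0.83  1.44 -0.5   1.26  0.72]
[  30.3 -104.3]
scene 1072 centre nest [2.9 0.2] size [143.8 122.4] ang rel 89.4
cap 46 [-21.  -42.7] top 0.1576
cap 45 [-30.1   3.1] top 0.1579
cap 52 [ 27.9 -41.6] top 0.1581
cap 53 [34.2 -1.4] top 0.1589
cap 50 [33.8 43.9] top 0.1587
```

Request:
{"api": "servo_tool", "payload": {"xyz": [[0.035,0,0],[0.035,0,0],[0.03,0,0],[0,0,0],[0,0,0],[0,0,-0.008],[0,0,-0.007],[0,0,-0.004],[0,0,-0.003],[0,0,-0.003],[0,0,-0.003],[0,0,0],[0,0,0],[0,0,0]], "angular": [[0,0,0],[0,0,0],[0,0,0],[0,0,0],[0,0,0],[0,0,0],[0,0,0],[0,0,0],[0,0,0],[0,0,0],[0,0,0],[0,0,0],[0,0,0],[0,0,0]]}}

```text
t: 60.28
tcp_pos: [0.6177, -0.3269, 0.1012]
tool_rot: [-0.476, -0.524, -0.469, 0.528]
contact_force: [0.2, -9.0, -0.8]
grip_width: -0.0002
```

Run:
```python
from h import *
st(); print(nest(bot.state()["tcp_pos"]))
```

```text
t 60.28 tcp [ 0.6177 -0.3269  0.1012] rot [[0.003, 0.994, -0.107], [-0.011, -0.107, -0.994], [-1.0, 0.004, 0.01]] F [ 0.2 -9.  -0.8] w -0.0002 q [-0.08  0.73  0.79  1.56 -0.56  1.08  0.73]
[ 31.3 -82.6]
```

Request:
{"api": "servo_tool", "payload": {"xyz": [[0,0,-0.003],[0,0,-0.003],[0,0,-0.002],[0,0,0],[0,0,0]], "angular": [[0,0,0],[0,0,0],[0,0,0],[0,0,0],[0,0,0]]}}

```text
t: 60.7
tcp_pos: [0.6157, -0.3261, 0.102]
tool_rot: [-0.477, -0.522, -0.465, 0.532]
contact_force: [-1.9, -17.1, -1.1]
grip_width: 0.0001
```

Request:
{"api": "servo_tool", "payload": {"xyz": [[0,0,0.015],[0,0,0.015],[-0.04,0,0],[-0.04,0,0],[-0.03,0,0],[0,-0.038,-0.0065],[0,-0.038,-0.0065],[0,-0.038,-0.0065],[0,-0.038,-0.0065],[0,-0.035,-0.006],[0,0,0],[0,0,0],[0,0,0]], "angular": [[0,0,0],[0,0,0],[0,0,0],[0,0,0],[0,0,0],[0,0,0],[0,0,0],[0,0,0],[0,0,0],[0,0,0],[0,0,0],[0,0,0],[0,0,0]]}}

```text
t: 61.78
tcp_pos: [0.4344, -0.2909, 0.2095]
tool_rot: [0.474, 0.526, 0.473, -0.524]
contact_force: [0.7, -1.2, -0.7]
grip_width: 0.0
```

Run:
```python
from h import *
st(); print(nest(bot.state()["tcp_pos"])); 
c,W=blk("scene"); caps(W); c,W=blk("wrist"); caps(W); pins(W); c,W=blk("side")
for k in ["pin_rear_left","pin_rear_right"]: print(k,pt(c,k,"side",.09,1))
```

```text
t 61.78 tcp [ 0.4344 -0.2909  0.2095] rot [[0.003, 0.995, -0.103], [0.0, -0.103, -0.995], [-1.0, 0.003, -0.001]] F [ 0.7 -1.2 -0.7] w 0.0 q [-0.31  0.31  1.    1.89 -0.29  1.1   0.7 ]
[-154.9  -66.3]
scene 1066 centre nest [0.2 0.5] size [143.5 123.3] ang rel 88.3
cap 49 [-24.8 -40.2] top 0.1571
cap 50 [-30.7   3.7] top 0.1577
cap 50 [ 25.2 -40.8] top 0.1584
cap 52 [33.1 -0.2] top 0.158
cap 53 [33.8 44. ] top 0.1579
wrist 18104 centre nest [-0.5  1.2] size [140.7 121.8] ang rel 88.6
cap 758 [-34.3   4.7] top 0.159
cap 253 [23.1 -1.4] top 0.1539
cap 690 [-27.3 -39.7] top 0.1591
cap 745 [ 21.4 -40.2] top 0.159
PS 74 [-0.1  1.6]
side 1256 centre nest [-1.1 -7.9] size [129.  121.6] ang rel 89.0
pin_rear_left [(0.7, [358, 229], [0.6544, -0.237, 0.09])]
pin_rear_right [(0.77, [376, 246], [0.6555, -0.296, 0.09])]
```

The side push acted inside the side pin's line (x=31 < 42) and turned the block about 1° clockwise. I'll turn the gripper 90° so its linkages clear the tubes. Then push the near face at the right end, and finally the right face beyond the pin's line.

Request:
{"api": "servo_tool", "payload": {"xyz": [[0,0,0],[0,0,0],[0,0,0],[0,0,0],[0,0,0],[0,0,0],[0,0,0],[0,0,0],[0,0,0],[0,0,0],[0,0,0],[0,0,0],[0,0,0],[0,0,0],[0,0,0],[0,0,0]], "angular": [[6.92,0,0],[6.92,0,0],[6.92,0,0],[6.92,0,0],[6.92,0,0],[6.92,0,0],[6.92,0,0],[6.92,0,0],[6.92,0,0],[6.92,0,0],[6.92,0,0],[6.92,0,0],[6.92,0,0],[0,0,0],[0,0,0],[0,0,0]]}}

```text
t: 63.37
tcp_pos: [0.4333, -0.2913, 0.2087]
tool_rot: [0.035, -0.706, 0.036, 0.706]
contact_force: [0.1, -0.3, -0.4]
grip_width: 0.0002
```

Run:
```python
from h import *
st(); print(nest(bot.state()["tcp_pos"])); c,W=blk("wrist"); caps(W); pins(W)
```

```text
t 63.37 tcp [ 0.4333 -0.2913  0.2087] rot [[-0.0, -0.1, -0.995], [-0.0, -0.995, 0.1], [-1.0, 0.0, 0.0]] F [ 0.1 -0.3 -0.4] w 0.0002 q [-0.5   0.55  1.38  1.89 -0.58  1.2  -0.59]
[-155.8  -66.9]
wrist 11138 centre nest [-31.    1.8] size [140.8  59.8] ang rel 88.6
cap 843 [-27.2 -40.7] top 0.1593
cap 916 [-33.8   3.6] top 0.1592
```

Request:
{"api": "servo_tool", "payload": {"xyz": [[0,-0.008,-0.029],[0,-0.007,-0.029],[0,0,0],[0.035,0,0],[0.035,0,0],[0.03,0,0],[0.014,0,0],[0,0,0],[0,0,0],[0,0,0]], "angular": [[0,0,0],[0,0,0],[0,0,0],[0,0,0],[0,0,0],[0,0,0],[0,0,0],[0,0,0],[0,0,0],[0,0,0]]}}

```text
t: 64.25
tcp_pos: [0.4934, -0.2834, 0.0966]
tool_rot: [-0.036, 0.707, -0.037, -0.705]
contact_force: [-0.1, -0.3, 0.7]
grip_width: -0.0002
```

Request:
{"api": "servo_tool", "payload": {"xyz": [[0,0,-0.008],[0,0,-0.006],[0,0,-0.004],[0,0,-0.003],[0,0,0],[0,0,0]], "angular": [[0,0,0],[0,0,0],[0,0,0],[0,0,0],[0,0,0],[0,0,0]]}}

```text
t: 64.75
tcp_pos: [0.5134, -0.2845, 0.0948]
tool_rot: [0.036, -0.706, 0.036, 0.706]
contact_force: [-0.5, 0.6, -0.0]
grip_width: 0.0001
```

Run:
```python
from h import *
st(); print(nest(bot.state()["tcp_pos"])); c,W=blk("scene"); caps(W)
```

```text
t 64.75 tcp [ 0.5134 -0.2845  0.0948] rot [[-0.0, -0.103, -0.995], [-0.0, -0.995, 0.103], [-1.0, 0.0, 0.0]] F [-0.5  0.6 -0. ] w 0.0001 q [-0.34  0.75  1.14  1.85 -0.77  1.08 -0.57]
[-77.  -51.5]
scene 1087 centre nest [-2.2  1.4] size [143. 132.] ang rel 86.5
cap 32 [-57.5 -62.4] top 0.189
cap 32 [-57.7 -38.7] top 0.1881
cap 48 [-24.9 -40.3] top 0.1572
cap 48 [-30.1   4.5] top 0.1585
cap 51 [ 25.5 -41.2] top 0.1581
cap 53 [33.1  0.4] top 0.1582
cap 54 [34.3 43.1] top 0.1583
```

Request:
{"api": "servo_tool", "payload": {"xyz": [[0,0,-0.004],[0,0,-0.003],[0,0,-0.002],[0,0,-0.002],[0,0,0],[0,0,0]], "angular": [[0,0,0],[0,0,0],[0,0,0],[0,0,0],[0,0,0],[0,0,0]]}}

```text
t: 65.3
tcp_pos: [0.5193, -0.2873, 0.0946]
tool_rot: [0.037, -0.703, 0.038, 0.709]
contact_force: [-9.0, -1.3, 4.6]
grip_width: 0.0003
```

Request:
{"api": "servo_tool", "payload": {"xyz": [[0,0,-0.003],[0,0,-0.002],[0,0,0],[0,0,0]], "angular": [[0,0,0],[0,0,0],[0,0,0],[0,0,0]]}}

```text
t: 65.63
tcp_pos: [0.5194, -0.2875, 0.0947]
tool_rot: [0.039, -0.7, 0.037, 0.712]
contact_force: [-18.7, 2.4, 13.1]
grip_width: 0.0002
```

Run:
```python
from h import *
st(); print(nest(bot.state()["tcp_pos"]))
```

```text
t 65.63 tcp [ 0.5194 -0.2875  0.0947] rot [[-0.016, -0.108, -0.994], [0.004, -0.994, 0.108], [-1.0, -0.002, 0.016]] F [-18.7   2.4  13.1] w 0.0002 q [-0.33  0.76  1.13  1.82 -0.77  1.1  -0.59]
[-70.6 -53.9]
```

Request:
{"api": "servo_tool", "payload": {"xyz": [[0,0,0.015],[0,0,0.015],[-0.04,0,0],[-0.04,0,0],[-0.03,0,0],[0,0.014,-0.0345],[0,0.014,-0.0345],[0,0.014,-0.0345],[0,0.014,-0.0345],[0,0,0],[0,0,0],[0,0,0]], "angular": [[0,0,0],[0,0,0],[0,0,0],[0,0,0],[0,0,0],[0,0,0],[0,0,0],[0,0,0],[0,0,0],[0,0,0],[0,0,0],[0,0,0]]}}

```text
t: 66.63
tcp_pos: [0.6299, -0.3532, 0.2043]
tool_rot: [0.037, -0.706, 0.037, 0.707]
contact_force: [0.5, 0.9, -0.6]
grip_width: -0.0004
```

Run:
```python
from h import *
st(); print(nest(bot.state()["tcp_pos"])); c,W=blk("scene"); caps(W);c,W=blk("side"); caps(W)
```

```text
t 66.63 tcp [ 0.6299 -0.3532  0.2043] rot [[-0.001, -0.104, -0.995], [0.0, -0.995, 0.104], [-1.0, -0.0, 0.001]] F [ 0.5  0.9 -0.6] w -0.0004 q [-0.16  0.82  1.12  1.39 -0.74  1.38 -0.71]
[  46.2 -107.5]
scene 1054 centre nest [ 2.2 -0.5] size [141.5 123.5] ang rel 89.2
cap 50 [-22.9 -41.3] top 0.1579
cap 46 [-29.5   3.4] top 0.158
cap 51 [ 27.7 -41.4] top 0.158
cap 54 [35.2 -0.4] top 0.1584
cap 54 [34.1 41.7] top 0.1574
side 1773 centre nest [ 0.3 -2.1] size [141.9 121.6] ang rel 90.0
cap 59 [31. 39.] top 0.1582
cap 64 [32.4 -3.2] top 0.1574
cap 64 [-32.2   1.2] top 0.1589
cap 66 [ 25.3 -44. ] top 0.1586
cap 72 [-24.  -44.1] top 0.158
```

Request:
{"api": "servo_tool", "payload": {"xyz": [[0,0,0],[0,0,0],[0,0,0],[0,0,0],[0,0,0],[0,0,0],[0,0,0],[0,0,0],[0,0,0],[0,0,0],[0,0,0],[0,0,0],[0,0,0],[0,0,0],[0,0,0],[0,0,0]], "angular": [[-6.92,0,0],[-6.92,0,0],[-6.92,0,0],[-6.92,0,0],[-6.92,0,0],[-6.92,0,0],[-6.92,0,0],[-6.92,0,0],[-6.92,0,0],[-6.92,0,0],[-6.92,0,0],[-6.92,0,0],[-6.92,0,0],[0,0,0],[0,0,0],[0,0,0]]}}

```text
t: 68.07
tcp_pos: [0.6304, -0.3526, 0.205]
tool_rot: [0.473, 0.526, 0.473, -0.526]
contact_force: [0.8, -0.2, 0.9]
grip_width: 0.0001
```

Request:
{"api": "servo_tool", "payload": {"xyz": [[0.035,0,0],[0.035,0,0],[0.03,0,0],[0.008,0,0],[0,0,0],[0,0,0],[0,0,-0.008],[0,0,-0.008],[0,0,-0.004],[0,0,-0.003],[0,0,-0.003],[0,0,0],[0,0,0],[0,0,0]], "angular": [[0,0,0],[0,0,0],[0,0,0],[0,0,0],[0,0,0],[0,0,0],[0,0,0],[0,0,0],[0,0,0],[0,0,0],[0,0,0],[0,0,0],[0,0,0],[0,0,0]]}}

```text
t: 69.23
tcp_pos: [0.6342, -0.3292, 0.0981]
tool_rot: [-0.475, -0.525, -0.471, 0.526]
contact_force: [1.6, -4.2, 1.9]
grip_width: 0.0001
```

Run:
```python
from h import *
st(); print(nest(bot.state()["tcp_pos"])); c,W=blk("scene")
```

```text
t 69.23 tcp [ 0.6342 -0.3292  0.0981] rot [[0.003, 0.994, -0.105], [-0.004, -0.105, -0.994], [-1.0, 0.003, 0.003]] F [ 1.6 -4.2  1.9] w 0.0001 q [-0.04  0.74  0.73  1.51 -0.53  1.09  0.7 ]
[ 47.9 -83.1]
scene 1099 centre nest [ 1.9 -9.2] size [160.2 123.2] ang rel 89.2
```

Request:
{"api": "servo_tool", "payload": {"xyz": [[0,0,-0.003],[0,0,-0.003],[0,0,-0.002],[0,0,0],[0,0,0]], "angular": [[0,0,0],[0,0,0],[0,0,0],[0,0,0],[0,0,0]]}}

```text
t: 69.7
tcp_pos: [0.6322, -0.3287, 0.0984]
tool_rot: [-0.476, -0.523, -0.468, 0.53]
contact_force: [0.1, -16.1, -1.5]
grip_width: -0.0001
```

Request:
{"api": "servo_tool", "payload": {"xyz": [[0,0,0.015],[0,0,0.01],[-0.04,0,0],[-0.04,0,0],[-0.04,0,0],[-0.03,0,0],[0,-0.01,-0.025],[0,-0.01,-0.025],[0,0,0],[0,0,0],[0,0,0],[0,0,0]], "angular": [[0,0,0],[0,0,0],[0,0,0],[0,0,0],[0,0,0],[0,0,0],[0,0,0],[0,0,0],[0,0,0],[0,0,0],[0,0,0],[0,0,0]]}}

```text
t: 70.7
tcp_pos: [0.6167, -0.2928, 0.2463]
tool_rot: [-0.473, -0.525, -0.473, 0.526]
contact_force: [0.1, -0.7, 0.4]
grip_width: 0.0
```

Run:
```python
from h import *
st(); print(nest(bot.state()["tcp_pos"])); c,W=blk("wrist","w6"); caps(W); pins(W)
```

```text
t 70.7 tcp [ 0.6167 -0.2928  0.2463] rot [[-0.001, 0.994, -0.105], [0.0, -0.105, -0.994], [-1.0, -0.001, -0.0]] F [ 0.1 -0.7  0.4] w 0.0 q [-0.14  0.57  0.82  1.44 -0.42  1.31  0.6 ]
[ 26.6 -48.8]
wrist 14187 centre nest [-0.5  0.6] size [140.3 120.8] ang rel 88.8
cap 424 [31.7 41.9] top 0.1593
cap 434 [-32.5   5. ] top 0.1592
cap 384 [32.  -0.1] top 0.1591
cap 365 [-25. -40.] top 0.1591
cap 357 [ 23.6 -40.3] top 0.1591
PS 67 [0.7 0.6]
RL 66 [ 1.  -0.7]
RR 62 [ 0.3 -0.2]
```

View pics/w6.png

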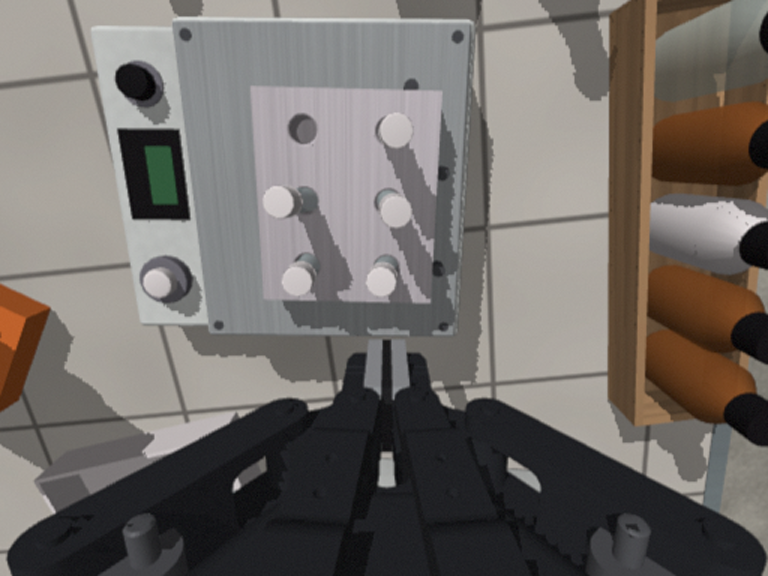

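The block is still about 0.5° clockwise and 1 mm off the rear pins. My side push drifted backwards and dragged it. I'll finish with a forward push at its middle, between tubes 0 and 1, where the arm didn't drift sideways.

Request:
{"api": "servo_tool", "payload": {"xyz": [[0,-0.0304,-0.0077],[0,-0.0304,-0.0077],[0,-0.0304,-0.0077],[0,-0.0304,-0.0077],[0,0,0],[0,0,0],[0,0,0],[0.04,0,0],[0.04,0,0],[0.04,0,0],[0.027,0,0],[0,0,0],[0,0,0],[0,0,0]], "angular": [[0,0,0],[0,0,0],[0,0,0],[0,0,0],[0,0,0],[0,0,0],[0,0,0],[0,0,0],[0,0,0],[0,0,0],[0,0,0],[0,0,0],[0,0,0],[0,0,0]]}}

```text
t: 71.92
tcp_pos: [0.5011, -0.2505, 0.1013]
tool_rot: [0.474, 0.526, 0.472, -0.525]
contact_force: [0.4, -0.9, 0.9]
grip_width: 0.0002
```

Run:
```python
from h import *
st(); print(nest(bot.state()["tcp_pos"]))
```

```text
t 71.92 tcp [ 0.5011 -0.2505  0.1013] rot [[0.002, 0.995, -0.104], [-0.002, -0.104, -0.995], [-1.0, 0.003, 0.002]] F [ 0.4 -0.9  0.9] w 0.0002 q [-0.22  0.49  0.79  1.91 -0.44  0.92  0.68]
[-92.8 -19. ]
```

Request:
{"api": "servo_tool", "payload": {"xyz": [[0.005,0.008,0],[0,0.007,0],[0,0.004,0],[0,0.003,0],[0,0.003,0],[0,0.002,0],[0,0,0],[0,0,0]], "angular": [[0,0,0],[0,0,0],[0,0,0],[0,0,0],[0,0,0],[0,0,0],[0,0,0],[0,0,0]]}}

```text
t: 72.58
tcp_pos: [0.5216, -0.2518, 0.0956]
tool_rot: [-0.47, -0.524, -0.476, 0.527]
contact_force: [-11.8, 2.8, 13.1]
grip_width: -0.0002
```

Request:
{"api": "servo_tool", "payload": {"xyz": [[0,0.002,-0.001],[0,0.002,0],[0,0.002,0],[0,0,0],[0,0,0]], "angular": [[0,0,0],[0,0,0],[0,0,0],[0,0,0],[0,0,0]]}}

```text
t: 73.0
tcp_pos: [0.522, -0.2519, 0.0956]
tool_rot: [-0.466, -0.523, -0.478, 0.529]
contact_force: [-23.9, 4.9, 22.8]
grip_width: -0.0001
```

Run:
```python
from h import *
st(); print(nest(bot.state()["tcp_pos"]))
```

```text
t 73.0 tcp [ 0.522  -0.2519  0.0956] rot [[-0.018, 0.994, -0.107], [0.007, -0.107, -0.994], [-1.0, -0.019, -0.005]] F [-23.9   4.9  22.8] w -0.0001 q [-0.2   0.55  0.78  1.85 -0.46  0.96  0.67]
[-71.8 -18.3]
```

Request:
{"api": "servo_tool", "payload": {"xyz": [[0,-0.018,0],[0,-0.018,0],[-0.04,0,0],[-0.04,0,0],[-0.04,0,0],[-0.027,0,0],[0,0.031,0.0077],[0,0.031,0.0077],[0,0.031,0.0077],[0,0.031,0.0077],[0,0,0],[0,0,0],[0,0,0],[0,0,0]], "angular": [[0,0,0],[0,0,0],[0,0,0],[0,0,0],[0,0,0],[0,0,0],[0,0,0],[0,0,0],[0,0,0],[0,0,0],[0,0,0],[0,0,0],[0,0,0],[0,0,0]]}}

```text
t: 74.17
tcp_pos: [0.6156, -0.2913, 0.2423]
tool_rot: [0.473, 0.526, 0.473, -0.525]
contact_force: [0.3, 0.2, -0.5]
grip_width: -0.0
```

```bash
cat >> h.py <<'E'
def gaps(cam="wrist"):
    c,W=blk(cam); P=((W[...,:2]-N0)@RH)*1000; z=W[...,2]
    top=(abs(z-.106)<.004)
    def edge(sel,ax,n=0):
        return sel
    x,y=P[...,0],P[...,1]
    # far edge: max x per 4mm bin of y ; left edge: max y per bin of x
    def fitedge(u,v,lo,hi,vmin):
        m=top&(u>lo)&(u<hi)&(v>vmin)&(v<vmin+30); b=((u[m]-lo)//4).astype(int); U,V=[],[]
        for k in np.unique(b):
            s=v[m][b==k]; U.append(lo+4*k+2); V.append(np.percentile(s,99))
        U,V=np.array(U),np.array(V); p=np.polyfit(U,V,1); r=V-np.polyval(p,U); k=abs(r)<1.2*np.std(r)+.2; return np.polyfit(U[k],V[k],1)
    f=fitedge(y,x,-64,64,45); l=fitedge(x,y,-54,54,55)
    n,L,s,_=cv2.connectedComponentsWithStats((abs(z-.09)<.003).astype(np.uint8)); q={}
    for i in range(1,n):
        p=P[L==i].mean(0)
        for k,w in dict(PS=(42,75),RL=(65,20),RR=(65,-50)).items():
            if s[i,4]>25 and np.hypot(*(p-w))<6: q[k]=p
    print("far slope deg %.2f left slope deg %.2f"%(-np.degrees(np.arctan(f[0])),np.degrees(np.arctan(l[0]))))
    for k,p in q.items(): print(k,p.round(1),"gap %.2f"%((p[1]-5-np.polyval(l,p[0])) if k=="PS" else (p[0]-5-np.polyval(f,p[1]))))
    if "RL" in q and "RR" in q: d=q["RL"]-q["RR"]; print("pin line deg %.2f"%(-np.degrees(np.arctan2(d[0],d[1]))))
    return c,W
E
python3 - <<'E'
from h import *
st(); print(nest(bot.state()["tcp_pos"])); c,W=gaps(); caps(W)
E
```

```text
t 74.17 tcp [ 0.6156 -0.2913  0.2423] rot [[0.0, 0.994, -0.105], [0.0, -0.105, -0.994], [-1.0, 0.0, -0.0]] F [ 0.3  0.2 -0.5] w -0.0 q [-0.15  0.57  0.83  1.45 -0.43  1.3   0.6 ]
[ 25.4 -47.5]
wrist 14480 centre nest [0.5 0.2] size [140.4 120.4] ang rel 89.3
far slope deg -0.85 left slope deg -0.86
PS [42.6 75.4] gap 1.03
RL [66.3 19.3] gap 0.76
RR [ 65.8 -50.2] gap 1.36
pin line deg -0.35
cap 436 [32.2 41.7] top 0.1593
cap 449 [-31.6   4.9] top 0.1592
cap 397 [32.7 -0.4] top 0.1593
cap 385 [-23.9 -40.6] top 0.1591
cap 363 [ 24.7 -40.5] top 0.1591
```

Request:
{"api": "servo_tool", "payload": {"xyz": [[0,-0.03,0.0031],[0,-0.03,0.0031],[0,-0.03,0.0031],[0,-0.03,0.0031],[0,0,0],[0,0,0],[0,0,0],[0.04,0,0],[0.04,0,0],[0.04,0,0],[0.029,0,0],[0,0,0],[0,0,0],[0,0,0]], "angular": [[0,0,0],[0,0,0],[0,0,0],[0,0,0],[0,0,0],[0,0,0],[0,0,0],[0,0,0],[0,0,0],[0,0,0],[0,0,0],[0,0,0],[0,0,0],[0,0,0]]}}

```text
t: 75.38
tcp_pos: [0.4977, -0.292, 0.0945]
tool_rot: [0.475, 0.525, 0.472, -0.525]
contact_force: [0.4, 0.1, 0.6]
grip_width: 0.0001
```

Request:
{"api": "servo_tool", "payload": {"xyz": [[0,0.008,0],[0,0.007,0],[0,0.003,0],[0,0.002,0],[0,0,0],[0,0,0]], "angular": [[0,0,0],[0,0,0],[0,0,0],[0,0,0],[0,0,0],[0,0,0]]}}

```text
t: 75.88
tcp_pos: [0.5155, -0.2933, 0.0929]
tool_rot: [-0.473, -0.525, -0.473, 0.525]
contact_force: [-1.7, -0.2, 0.8]
grip_width: 0.0
```

Run:
```python
from h import *
st(); print(nest(bot.state()["tcp_pos"]))
```

```text
t 75.88 tcp [ 0.5155 -0.2933  0.0929] rot [[-0.0, 0.995, -0.104], [0.0, -0.104, -0.995], [-1.0, -0.0, 0.0]] F [-1.7 -0.2  0.8] w 0.0 q [-0.13  0.57  0.78  1.83 -0.48  0.95  0.76]
[-73.9 -60.1]
```

Request:
{"api": "servo_tool", "payload": {"xyz": [[0,0.002,0],[0,0.002,0],[0,0.001,0],[0,0.001,0],[0,0,0],[0,0,0]], "angular": [[0,0,0],[0,0,0],[0,0,0],[0,0,0],[0,0,0],[0,0,0]]}}

```text
t: 76.38
tcp_pos: [0.5162, -0.294, 0.0926]
tool_rot: [-0.47, -0.524, -0.476, 0.527]
contact_force: [-13.0, 1.4, 10.8]
grip_width: 0.0001
```

Request:
{"api": "servo_tool", "payload": {"xyz": [[0,-0.018,0],[0,-0.016,0],[-0.04,0,0],[-0.04,0,0],[-0.04,0,0],[-0.029,0,0],[0,0.032,-0.0031],[0,0.032,-0.0031],[0,0.032,-0.0031],[0,0.032,-0.0031],[0,0,0],[0,0,0],[0,0,0],[0,0,0]], "angular": [[0,0,0],[0,0,0],[0,0,0],[0,0,0],[0,0,0],[0,0,0],[0,0,0],[0,0,0],[0,0,0],[0,0,0],[0,0,0],[0,0,0],[0,0,0],[0,0,0]]}}

```text
t: 77.55
tcp_pos: [0.6156, -0.2917, 0.242]
tool_rot: [0.473, 0.526, 0.473, -0.526]
contact_force: [0.3, 0.3, 0.2]
grip_width: 0.0002
```

Run:
```python
from h import *
st(); print(nest(bot.state()["tcp_pos"])); c,W=gaps(); caps(W)
```

```text
t 77.55 tcp [ 0.6156 -0.2917  0.242 ] rot [[0.0, 0.994, -0.106], [0.0, -0.106, -0.994], [-1.0, 0.0, -0.0]] F [0.3 0.3 0.2] w 0.0002 q [-0.16  0.58  0.84  1.45 -0.44  1.3   0.61]
[ 25.4 -47.9]
wrist 14553 centre nest [ 0.6 -0.1] size [140.4 120.6] ang rel 89.6
far slope deg -0.40 left slope deg -0.47
PS [42.7 75.5] gap 1.26
RL [66.4 19.4] gap 0.85
RR [ 65.8 -50.1] gap 0.76
pin line deg -0.48
cap 437 [32.1 41.7] top 0.1593
cap 458 [-31.6   4.3] top 0.1591
cap 396 [32.8 -0.4] top 0.1595
cap 366 [-21.3 -39.6] top 0.159
cap 365 [ 25.2 -40.7] top 0.159
```

Request:
{"api": "servo_tool", "payload": {"xyz": [[0,-0.0367,0.0039],[0,-0.0367,0.0039],[0,-0.0367,0.0039],[0,-0.0367,0.0039],[0,-0.0367,0.0039],[0,0,0],[0,0,0],[0,0,0],[0.04,0,0],[0.04,0,0],[0.04,0,0],[0.03,0,0],[0,0,0],[0,0,0],[0,0,0],[0,0,0]], "angular": [[0,0,0],[0,0,0],[0,0,0],[0,0,0],[0,0,0],[0,0,0],[0,0,0],[0,0,0],[0,0,0],[0,0,0],[0,0,0],[0,0,0],[0,0,0],[0,0,0],[0,0,0],[0,0,0]]}}

```text
t: 78.93
tcp_pos: [0.434, -0.2927, 0.094]
tool_rot: [0.475, 0.526, 0.472, -0.525]
contact_force: [0.0, -0.0, 0.5]
grip_width: -0.0005
```

Run:
```python
from h import *
st(); print(nest(bot.state()["tcp_pos"])); c,W=blk("scene"); caps(W)
```

```text
t 78.93 tcp [ 0.434  -0.2927  0.094 ] rot [[0.004, 0.995, -0.104], [-0.002, -0.104, -0.995], [-1.0, 0.004, 0.002]] F [ 0.  -0.   0.5] w -0.0005 q [-0.16  0.45  0.84  2.   -0.44  0.87  0.82]
[-155.   -68.2]
scene 1056 centre nest [ 2.5 -0.2] size [141.6 123.5] ang rel 90.0
cap 48 [-20.  -40.2] top 0.1578
cap 48 [-29.9   2.9] top 0.158
cap 51 [ 28.4 -41.2] top 0.1584
cap 54 [34.1 -1. ] top 0.1586
cap 54 [33.6 42. ] top 0.1592
```

Block still home and all the tubes are down. Now press the button.

Request:
{"api": "servo_tool", "payload": {"xyz": [[0,-0.002,0],[0.01,0,0],[0.01,0,0],[0.006,0,0],[0.004,0,0],[0.002,0,0],[0,0,0],[0,0,0],[0,0,0]], "angular": [[0,0,0],[0,0,0],[0,0,0],[0,0,0],[0,0,0],[0,0,0],[0,0,0],[0,0,0],[0,0,0]]}}

```text
t: 79.73
tcp_pos: [0.4304, -0.291, 0.0634]
tool_rot: [0.472, 0.527, 0.474, -0.524]
contact_force: [-8.8, 9.7, 42.4]
grip_width: -0.0001
```

Request:
{"api": "servo_tool", "payload": {"xyz": [[-0.01,0,0],[-0.02,0,0],[-0.04,0,0],[-0.04,0,0],[-0.04,0,0],[-0.03,0,0],[0,0.037,-0.0039],[0,0.037,-0.0039],[0,0.037,-0.0039],[0,0.037,-0.0039],[0,0.037,-0.0039],[0,0,0],[0,0,0],[0,0,0],[0,0,0]], "angular": [[0,0,0],[0,0,0],[0,0,0],[0,0,0],[0,0,0],[0,0,0],[0,0,0],[0,0,0],[0,0,0],[0,0,0],[0,0,0],[0,0,0],[0,0,0],[0,0,0],[0,0,0]]}}

```text
t: 80.98
tcp_pos: [0.6143, -0.292, 0.2395]
tool_rot: [-0.472, -0.526, -0.473, 0.526]
contact_force: [-1.0, -0.6, -0.8]
grip_width: -0.0002
```

Run:
```python
from h import *
st(); print(nest(bot.state()["tcp_pos"])); c,W=gaps(); caps(W); save(c,"w7",s=1.5)
P=(W[...,:2]-N0)@RH*1000; m=np.hypot(P[...,0]+158,P[...,1]+68)<8; print("button z",np.nanmedian(W[m][:,2]),m.sum())
c=bot.camera("scene"); save(c,"s7",s=1.5)
```

```text
t 80.98 tcp [ 0.6143 -0.292   0.2395] rot [[-0.001, 0.994, -0.106], [0.0, -0.106, -0.994], [-1.0, -0.001, -0.0]] F [-1.  -0.6 -0.8] w -0.0002 q [-0.17  0.59  0.86  1.46 -0.45  1.3   0.62]
[ 24.1 -48.3]
wrist 14838 centre nest [0.7 0. ] size [140.4 120.3] ang rel 89.7
far slope deg -0.34 left slope deg -0.06
PS [42.6 75.5] gap 1.03
RL [66.4 19.4] gap 0.95
RR [ 66.1 -50.2] gap 0.98
pin line deg -0.32
cap 452 [32.1 41.7] top 0.1593
cap 460 [-31.5   4.3] top 0.1592
cap 400 [32.9 -0.5] top 0.1593
cap 377 [-21.2 -39.7] top 0.159
cap 372 [ 25.2 -40.7] top 0.1591
button z 0.07019811589124664 139
```

View pics/s7.png

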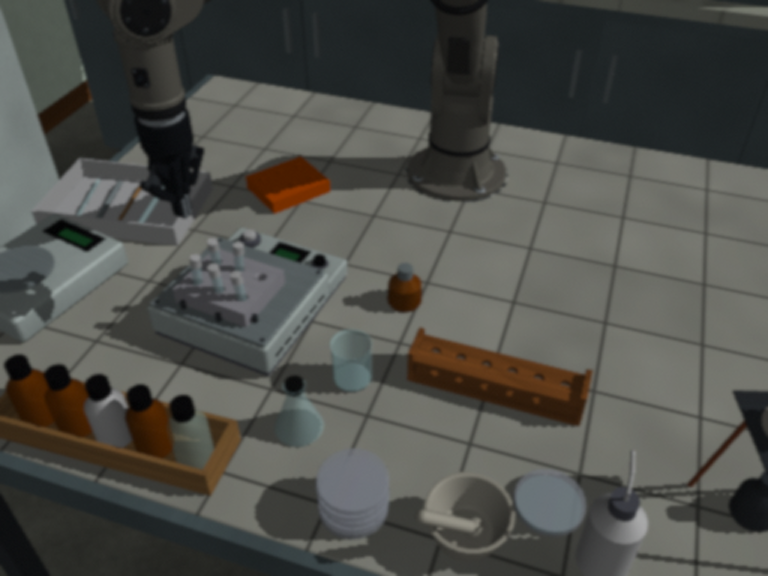

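View pics/w7.png

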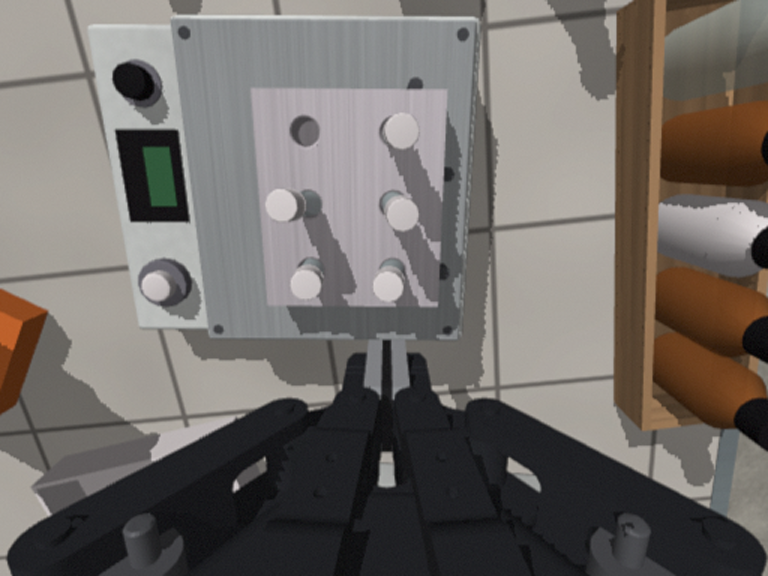

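The rack at (500,375) is empty. The five tubes stand in the block, which sits parallel to the pin line, and the beaker, flask and burner are where they were. Handing in.

```bash
python3 -c "
from h import *
print(bot.sign_off()); st()"
```

```text
the job is handed in; nothing more can be done
None
the job is handed in; nothing more can be done
```

The job is handed in: the block is home against its pins, all five tubes are in it, and the start button was pressed and let go, at about 81 s of the 210 s. The hand-in reports no verdict.

- **Block:** I swung it home, filled it, then pushed it against the pins again before pressing start. My first re-push on the right face dragged it about 1° clockwise. I corrected that with forward pushes on the near face.
- **Tubes:** They are in wells 0, 1, 3, 4 and 5, and well 2 is empty. The rack is empty in the last picture.
- **Button:** The fingers pushed it to the bottom with about 42 N, more than the 5 N it needs. It sprang back to 70 mm.

**Last checks**
- **Angle:** The block's far edge is parallel to the rear pins within about 0.1°. The left edge read about 0.3° different, which I put down to noise.
- **Gaps:** The camera gave about 1 mm at all three pins (1.03, 0.95 and 0.98 mm). I take most of this as a bias in finding the edges, because the block stopped solidly against the pins under 13 to 24 N. A gap of a few tenths of a millimetre at the side pin can't be ruled out.
- **Tube depth:** All caps read 158 to 159 mm high, which matches fully seated. Some tubes lean a few degrees in their wells.
- **Other glassware:** The beaker, flask and burner stand where they were, judged from the picture. I never saw the block get knocked aside.

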